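Load the cartridge warmer and switch it on under its guard

TASK

Take the blue-capped test cartridge from the tray and lay it flat in the corner-railed nest of the cartridge warmer, with its cap end pointing away from the robot, and let go of it. Then lift the red sprung guard cover until it stays open, flip the small steel toggle beneath it over to the far side (on), and bring the cover back so that it snaps fully shut over the toggle. Do it in this order, and leave the two orange-capped cartridges, the dropper bottle and the small carton where they are.

Things in the scene. Friction and masses are not known exactly. Their poses are not given: they have to be found in the camera images.
- blue_cartridge_center (a point): Centre (half-way up) of the blue-capped test cartridge, the one to load: white flat body 62 (x) x 47 (y) x 12 mm high, round blue cap 27 mm across towards its +x end, 21 mm high over the cap. Origin 10.5 mm above its underside, z up, +x to the cap end. Grasp the body across its width (y).
- blue_cap (a point): Top centre of the blue cap: 9 mm towards the cartridge's +x end from its centre, 21 mm above its underside.
- orange_cartridge_a_center (a point): Centre of an orange-capped cartridge of the same shape; leave it alone.
- orange_cartridge_b_center (a point): Centre of the other orange-capped cartridge; leave it alone.
- tray_1: Fixed cream-white shallow tray, 194 (x) x 284 (y) x 26 mm, thin walls, floor 2 mm thick. Origin at the centre of its underside; its long side (y) runs roughly away from the robot. The three cartridges lie on its floor in a row along y, in any order, about 84 mm apart, cap ends roughly away from the robot.
- nest (a point): Centre of the nest: aluminium plate flush with the warmer's deck, 40 mm above the table, between four black corner angles 7 mm high and 4 mm thick that leave 67 (x) x 52 (y) mm (2.5 mm play each side). The long sides are open for the fingers over the middle 50 mm. Axes as the warmer's; the cartridge's x goes along +x, cap to +x.
- switch_pivot (a point): Pivot of the toggle under the guard cover, 4 mm above the deck (44 mm above the table); axes as the warmer's. The deck under and round the switch is flat, apart from the toggle's 17 mm bushing, 6 mm high.
- toggle (a joint): Angle of the toggle about the warmer's y axis: 0 = off (bat leans 0.4 rad towards the robot), 0.8 = on (leans 0.4 rad away). It snaps to either end across its centre (0.4); about 1.5 N at the tip flips it. Steel bat 26.5 mm long from its pivot, about 9 mm thick at the end.
- toggle_tip (a point): Tip of the toggle bat, moves with it: 24 mm above the pivot, and 10 mm to the near side of it (off) or to the far side (on).
- cover_hinge (a point): Hinge axis (along the warmer's y) of the red guard cover: 46 mm above the table, 32 mm beyond the toggle pivot; axes as the warmer's. The cover is a channel reaching 60 mm from the hinge towards the robot, 34 mm wide, its top 30 mm above the hinge when shut.
- cover (a joint): Opening angle of the guard cover: 0 shut, 1.75 fully open, leaning back past upright. The near end lifts up and over, away from the robot. Over-centre spring: pulls shut below about 0.87 rad and open beyond, with at most about 0.1 N m (1.5 N at the tab). Shut, it encloses the toggle in either position without touching it.
- cover_tab (a point): Centre of the cover's round finger tab: a red upright disc 18 mm across, 10 mm thick along y, about 16 mm out from the cover's near upper corner on a 6 mm neck. From the hinge: shut 70 mm nearer and 42 mm up, fully open 54 mm beyond and 61 mm up. Pinch its flat faces from above (reach at most 8 mm below its centre; it can turn between the fingers), or push it with a fingertip from either side.
- dropper_2: Loose amber dropper bottle, 27 mm across, 84 mm high, standing on the table on the far side of the work; origin at the centre of its foot. Leave it alone.
- kit_box_2: Loose small carton, white and magenta, 65 x 101 x 50 mm, on the table at the far left; origin at the centre of its underside. Leave it alone.
- warmer: The cartridge warmer, a fixed white and grey box 130 (x) x 220 (y) x 40 mm on the table. Origin at the centre of its underside; +x is its far side (roughly away from the robot), y its left. The nest is 55 mm to the left (+y) of its middle, the switch under the red guard cover 60 mm to the right. A blue ring on the deck beyond the nest marks the cap end.
Mind the look-alikes: they are no part of the job. Leave any green or pink look-alike of the part that bears blue_cartridge_center alone.

How it is judged:
On the way, in this order (a step that is already met when the one before it is completed fails the run):
1. the blue-capped cartridge lies in the nest, cap end away, released, the switch still off (x of blue_cartridge_center in the frame of nest between -0.005 and 0.005 m and y of blue_cartridge_center in the frame of nest between -0.005 and 0.005 m and z of blue_cartridge_center in the frame of nest between 0.006 and 0.0135 m and angle between blue_cartridge_center's own z axis and vertical below 0.08 rad and angle between the x axis of blue_cartridge_center and the x axis of nest, either way round below 0.2 rad and x of blue_cap in the frame of nest above 0.002 m and contact force between blue_cartridge and the fingers below 0.05 N and value of joint toggle below 0.25 rad), for 0.2 s.
2. the guard cover is open and the toggle still off (value of joint cover above 1.3 rad and value of joint toggle below 0.25 rad), for 0.1 s.
3. the toggle is on, with the cover open (value of joint cover above 1.3 rad and value of joint toggle above 0.65 rad), for 0.1 s.
At the end, for the whole second after the job is handed in: The blue-capped cartridge lies flat in the nest, released and at rest: centre within 5 mm of the nest's centre each way, resting on the plate between the corner angles, turned within 0.2 rad, cap end to the far side; the toggle is on (beyond 0.65 rad); the cover is shut (within 0.08 rad) (x of blue_cartridge_center in the frame of nest between -0.005 and 0.005 m and y of blue_cartridge_center in the frame of nest between -0.005 and 0.005 m and z of blue_cartridge_center in the frame of nest between 0.006 and 0.0135 m and angle between blue_cartridge_center's own z axis and vertical below 0.08 rad and angle between the x axis of blue_cartridge_center and the x axis of nest, either way round below 0.2 rad and x of blue_cap in the frame of nest above 0.002 m and contact force between blue_cartridge and the fingers below 0.05 N and value of joint toggle above 0.65 rad and value of joint cover below 0.08 rad and velocity of joint cover below 0.05 rad/s and linear speed of blue_cartridge below 0.02 m/s); the robot touches nothing.
It fails at once if the orange-capped cartridge is moved by more than 20 mm or tipped over (distance of orange_cartridge_a_center from where it was at the start of the episode above 0.02 m or angle between orange_cartridge_a_center's own z axis and vertical above 0.3 rad).
It fails at once if the other orange-capped cartridge is moved by more than 20 mm or tipped over (distance of orange_cartridge_b_center from where it was at the start of the episode above 0.02 m or angle between orange_cartridge_b_center's own z axis and vertical above 0.3 rad).
It fails at once if the dropper bottle is moved by more than 20 mm or tipped over (distance of dropper_2 from where it was at the start of the episode above 0.02 m or angle between dropper_2's own z axis and vertical above 0.3 rad).
It fails at once if the small carton is moved by more than 20 mm or tipped over (distance of kit_box_2 from where it was at the start of the episode above 0.02 m or angle between kit_box_2's own z axis and vertical above 0.3 rad).
It fails at once if the toggle is switched on before the cartridge is on the warmer (value of joint toggle above 0.65 rad and distance between blue_cartridge_center and nest above 0.05 m).
It also fails if it takes over 70 s, if anything falls off the work surface, if the arm or the gripper's body presses on something with over 40 N, if the wrist force passes 120 N, or if a joint passes its speed limit or range.

ROBOT

A 7-joint arm with a two-finger parallel gripper is mounted at the origin on a cart in front of the work surface, level with it; the furniture and walls round the work are solid. World frame = base frame: x ahead of the robot, y to its left, z up, the work surface at z = 0. Lengths are in m, angles in rad, forces in N, time in s.
With the tool pointing down it reaches from about 0.425 to 0.8 m from the base axis. Payload 8.3 kg.
Tool frame: the origin (TCP) lies on the mounting face of the last link; the fingertips stand 173 mm ahead of it and the grasp point (between the pads) lies 155 mm ahead of it; y points along the fingers, x is the direction in which the jaws open and shut, and the axes are right-handed (so a half turn about y gives the same grasp; the last joint's range is limited). The gripper opens to 85 mm and grips with 20 to 120 N. Pads are 22 mm wide; open, the fingers measure 114 mm over their backs; the gripper's body (76 mm by 85 mm) begins 54 mm behind the grasp point. The pads swing forward as they close: fully open they stand 13 mm farther back than shut.
Start: joints at [1.194, 0.383, 0.016, 1.37, -0.006, 1.388, -0.046], TCP at [0.193, -0.594, 0.405] pointing down, gripper open.
Joint ranges: [-2.95, 2.95], [-0.25, 2.06], [-1.52, 1.56], [0.18, 2.33], [-1.44, 4.58], [0.02, 2.06], [-3.01, 3.01]. Speed limits (rad/s): [2.39, 2.39, 3.01, 3.01, 3.14, 3.14, 3.14].

INTERFACE

Orientations are given as a unit quaternion [x, y, z, w].
In Python, from plant import arm gives the robot as it stands.
- The arm moves only by the tool arm_command, never from a script. Its argument "motion" is one flat list of numbers, 6 for each row, row after row: the shift along the tool's x, y, z in m, then the turn, a rotation vector about the tool's x, y, z in degrees. In form: [dx, dy, dz, wx, wy, wz, dx, dy, dz, wx, wy, wz, ...]. A call has 1 to 20 rows; each row is the pose to reach, as a shift and turn from the pose commanded when the call began, along the tool's axes at that moment; what a row does not reach only later rows make up. A row lasts 1/10 s, in which the tool goes at most 50 mm and 8.59 degrees, less where a joint would pass 70% of its speed; a pose out of reach is approached as far as the arm can. A call with a gripper value outside its range is refused whole. "fingers" is the opening, from 0 (shut) to 1 (fully open), set as the call begins (left out, the last holds). The fingers move at their own pace and stop on an object; "newtons" is the grip in N (left out, the last holds). Time passes only in rows, so rows that repeat a pose let the fingers close. It gives the time, the measured TCP pose, the force and the opening at its end, in the units of the state.
- arm.state(): the state, without advancing time (a new reading comes with each control period).
- arm.capture(name): name is "scene" or "top" or "wrist"; returns a dict with "img" (480x640x3 uint8, red, green, blue), "range_z" (480x640 float32, m along the optical axis (not along the pixel's ray), 0 where there is no reading), "K" (3x3 intrinsics, pixels), "k1" (the pictures are not rectified: a ray, as slopes to the right and down, at radius r is drawn at 1 + k1 r^2 times it, then the intrinsics apply), "R" (3x3) and "t" (3): a world point X has camera coordinates R X + t. Camera axes: x right, y down, z forward; pixel columns grow to the right and rows downward; lengths in m; the calibration is good to about 2 mm. A picture is of the moment at which its call begins.
- arm.job_done(): hands the job in, once; it reports no verdict.
Trained networks look in the newest picture that a camera, given by its name, has taken for a name from the list of things; names that differ only in an ending like _2 or _b are one class to them, and where a whole thing is asked for, a point or a joint stands for the part that bears it (a point fixed in the world has none). Each returns a list of dicts, best first, with "conf" (0 to 1); they miss things now and then, are a little off and sometimes report something else, mostly with a low value. They report only what shows in the picture. A call takes as long as a camera call. They do not tell look-alikes from the thing itself.
- arm.find_in(camera, label): "bbox" ([left, top, width, height] in pixels, round what is visible of it).
- arm.place_of(camera, label): "position" ([column, row] in pixels: a listed point, or the origin of a listed thing).
The state is a dict: "clock": time; "q": joint angles; "dq": joint speeds; "effort": joint torques, N m; "tool_pos": TCP position; "orientation": TCP orientation; "ft_force": force on the tool from outside, world axes, zero at the start; "torque": the same for the moment, N m; "gripper_width": finger opening in m.
Only numpy, scipy, OpenCV 4.12 (cv2) and the standard library are available. Lean on these libraries where they do the work, as an engineer would, in place of code of your own. Each camera call takes 0.05 s, during which the arm holds its last target.

## Working session

There is one attempt and no reset: what is moved stays moved. The work goes in short steps, Python scripts to look and compute and a tool call to move; the robot and the scene stay as the last step left them, time stands still between calls to the robot, and variables do not carry over. Pictures are saved under pics/ and viewed, and the job is handed in when it is done.

Besides the shell and the picture viewer there is one more tool, called after ">>>" by a JSON object that holds its "method" and its "body". arm_command: Moves the arm, as the interface text tells. Its arguments: {"type":"object","properties":{"motion":{"type":"array"},"fingers":{"type":"number"},"newtons":{"type":"number"}},"required":["motion"]}

```bash
ls; mkdir -p pics; cat > h.py <<'E'
import numpy as np, cv2
from plant import arm
def save(n,img): cv2.imwrite('pics/'+n+'.png',cv2.cvtColor(img,cv2.COLOR_RGB2BGR))
def ray(c,u,v):
    K=c['K'];d=np.array([(u-K[0,2])/K[0,0],(v-K[1,2])/K[1,1]]);s=d.copy()
    for _ in range(20): s=d/(1+c['k1']*(s@s))
    return np.array([s[0],s[1],1.])
def at_z(c,u,v,z):
    r=c['R'].T@ray(c,u,v);o=-c['R'].T@c['t'];return o+r*(z-o[2])/r[2]
def at_d(c,u,v,d=None):
    if d is None: d=c['range_z'][int(round(v)),int(round(u))]
    return c['R'].T@(ray(c,u,v)*d-c['t'])
def cloud(c):
    v,u=np.mgrid[0:480,0:640];K=c['K']
    pts=np.stack([u.ravel(),v.ravel()],1).astype(float)
    d=np.stack([(pts[:,0]-K[0,2])/K[0,0],(pts[:,1]-K[1,2])/K[1,1]],1);s=d.copy()
    for _ in range(20): s=d/(1+c['k1']*(s**2).sum(1,keepdims=True))
    z=c['range_z'].ravel()
    P=np.c_[s*z[:,None],z]-c['t']
    P=P@c['R'];P[z==0]=np.nan
    return P.reshape(480,640,3)
def proj(c,X):
    p=c['R']@np.asarray(X)+c['t'];s=p[:2]/p[2];s=s*(1+c['k1']*(s@s))
    return s[0]*c['K'][0,0]+c['K'][0,2],s[1]*c['K'][1,1]+c['K'][1,2]
E
python3 - <<'E'
from h import *
s=arm.state();print(s)
for n in ['scene','top','wrist']:
    c=arm.capture(n);save(n+'0',c['img']);print(n,c['K'].tolist(),c['k1'],(-c['R'].T@c['t']).round(3))
    if n!='wrist':
        for l in ['blue_cartridge_center','blue_cap','orange_cartridge_a_center','nest','switch_pivot','toggle_tip','cover_hinge','cover_tab','warmer','tray_1','dropper_2','kit_box_2']:
            print(l,[(np.round(r['position']).tolist(),round(r['conf'],2)) for r in arm.place_of(n,l)][:4])
E
```

```text
pics
{'clock': 0.0, 'q': array([ 1.1940967 ,  0.38424379,  0.01638119,  1.37119371, -0.00629263,
        1.38822863, -0.04651288]), 'dq': array([-0.00013061,  0.0003996 , -0.0007701 , -0.00139083, -0.00146233,
       -0.00039031, -0.0006346 ]), 'effort': array([ 4.93012358e-04, -6.27601933e+01,  8.44439920e-01, -3.71825767e+01,
        1.66745234e-02,  1.41280584e-02, -2.29755756e-05]), 'tool_pos': array([ 0.19290066, -0.59429793,  0.40365718]), 'orientation': array([-0.57158918,  0.41630542, -0.41512785,  0.57240237]), 'ft_force': array([ 0.17616317, -0.45633175,  0.33644164]), 'torque': array([-0.03197031,  0.02922306, -0.03401619]), 'gripper_width': 0.08533265267710687}
scene [[553.4375053263109, 0.0, 319.56389592378974], [0.0, 553.4375053263109, 237.66568848207004], [0.0, 0.0, 1.0]] -0.13993426326806543 [-0.115  0.681  0.709]
blue_cartridge_center [([331.0, 269.0], 0.73), ([403.0, 205.0], 0.73), ([322.0, 229.0], 0.73), ([405.0, 248.0], 0.67)]
blue_cap [([322.0, 225.0], 0.75), ([401.0, 200.0], 0.7), ([334.0, 264.0], 0.63)]
orange_cartridge_a_center [([433.0, 258.0], 0.8)]
nest [([
[... 582 characters left out ...]
([338.0, 246.0], 0.69)]
blue_cap [([392.0, 174.0], 0.91), ([343.0, 242.0], 0.82), ([493.0, 207.0], 0.59), ([412.0, 266.0], 0.57)]
orange_cartridge_a_center [([422.0, 300.0], 0.75)]
nest [([229.0, 298.0], 0.91)]
switch_pivot [([283.0, 288.0], 0.69), ([229.0, 297.0], 0.65)]
toggle_tip []
cover_hinge [([275.0, 276.0], 0.93)]
cover_tab [([280.0, 307.0], 0.73)]
warmer [([254.0, 296.0], 0.63)]
tray_1 [([410.0, 271.0], 0.59), ([415.0, 271.0], 0.4)]
dropper_2 [([341.0, 182.0], 0.52), ([408.0, 229.0], 0.52)]
kit_box_2 [([183.0, 211.0], 0.89)]
wrist [[346.06956000788296, 0.0, 322.2463163862374], [0.0, 346.06956000788296, 242.21742307697428], [0.0, 0.0, 1.0]] -0.05950044288822133 [ 0.27  -0.569  0.373]
```

View pics/top0.png

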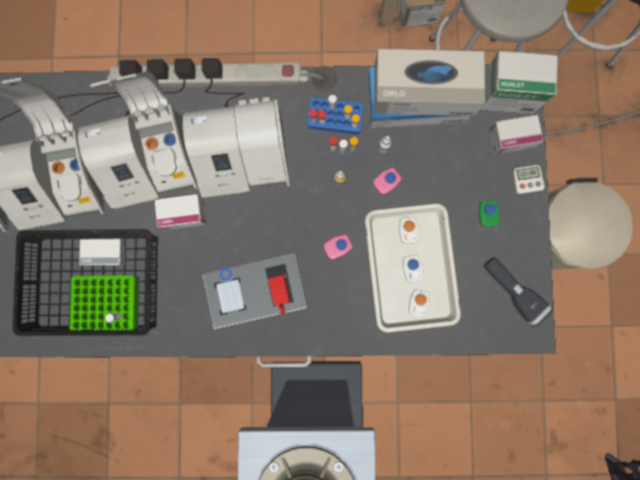

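View pics/scene0.png

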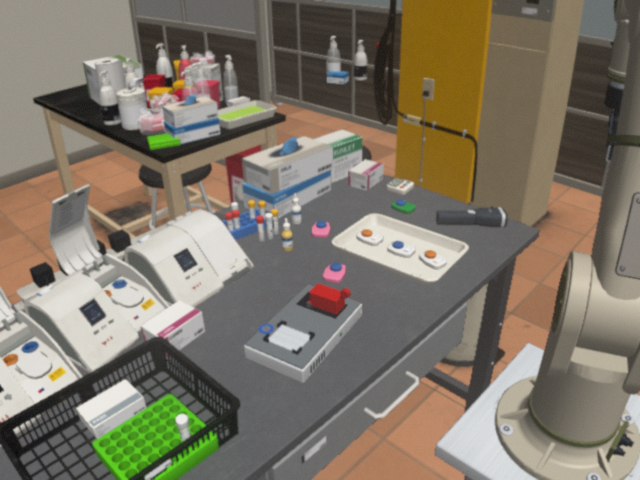

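View pics/wrist0.png

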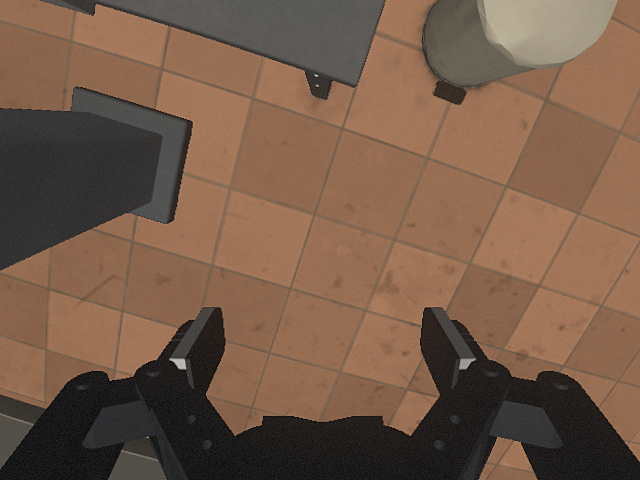

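Candidates in the top view for the blue-capped cartridge: white body in the tray at (413,267), pink-bodied at (388,181) and (338,246), green at (489,212). The white-bodied one in the tray fits the description. I'll confirm this in an enlarged crop and measure.

```bash
python3 - <<'E'
from h import *
c=arm.capture('top');np.savez('/tmp/top.npz',**c)
im=c['img']
a=cv2.resize(im[200:335,360:470],None,fx=4,fy=4,interpolation=cv2.INTER_CUBIC)
b=cv2.resize(im[245:335,195:315],None,fx=4,fy=4,interpolation=cv2.INTER_CUBIC)
save('crop_tray',a);save('crop_warm',b)
P=cloud(c)
hsv=cv2.cvtColor(im,cv2.COLOR_RGB2HSV)
# blue cap in tray
m=np.zeros((480,640),bool);m[250:285,395:435]=1
bl=m&(hsv[...,0]>100)&(hsv[...,0]<130)&(hsv[...,1]>90)
v,u=np.nonzero(bl);print('cap px',u.mean(),v.mean(),bl.sum(),at_z(c,u.mean(),v.mean(),.023), 'depth z',np.nanmedian(P[bl],0))
for n,(cu,cv_) in dict(oa=(409,226),ob=(420,300)).items():
    m=np.zeros((480,640),bool);m[cv_-15:cv_+15,cu-15:cu+15]=1
    o=m&(hsv[...,0]<18)&(hsv[...,1]>130);v,u=np.nonzero(o);print(n,u.mean(),v.mean(),at_z(c,u.mean(),v.mean(),.023))
print('nest',at_z(c,229,298,.04),'pivot',at_z(c,283,288,.044),'hinge',at_z(c,275,276,.046),'tab',at_z(c,280,307,.088),'drop',at_z(c,341,182,0))
# red cover mask
m=np.zeros((480,640),bool);m[245:335,195:315]=1
r=m&((hsv[...,0]<8)|(hsv[...,0]>172))&(hsv[...,1]>130)
v,u=np.nonzero(r);print('red',u.min(),u.max(),v.min(),v.max())
# deck: points z in .033-.047
d=m&(P[...,2]>.034)&(P[...,2]<.046)
pts=P[d][:,:2];rect=cv2.minAreaRect(pts.astype(np.float32));print('deck rect',rect,np.median(P[d][:,2]))
t=np.zeros((480,640),bool);t[190:345,350:475]=1
print('table z',np.nanmedian(P[340:350,330:350,2]))
E
```

```text
cap px 412.910447761194 264.089552238806 67 [ 0.53290228 -0.25354174  0.023     ] depth z [ 0.53306472 -0.25335223  0.02487837]
oa 408.953125 225.765625 [ 0.6229481  -0.24645475  0.023     ]
ob 420.3857142857143 299.1714285714286 [ 0.45140286 -0.26894203  0.023     ]
nest [0.45876201 0.17234551 0.04      ] pivot [0.48067822 0.04773236 0.044     ] hinge [0.50816874 0.06575986 0.046     ] tab [0.44064106 0.0495336  0.088     ] drop [ 0.73402826 -0.08865425  0.        ]
red 269 289 275 312
deck rect ((0.47537726163864136, 0.11518948525190353), (0.13052834570407867, 0.2203231155872345), 12.33040714263916) 0.04162403749736797
table z 0.0014980391999633864
```

View pics/crop_tray.png

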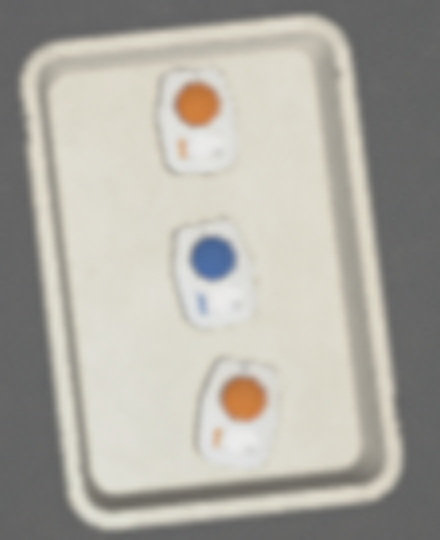

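View pics/crop_warm.png

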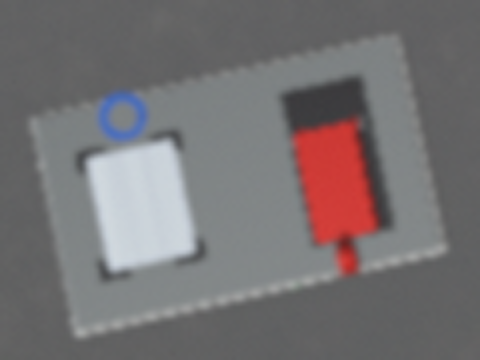

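```bash
cat >> h.py <<'E'
from scipy.spatial.transform import Rotation as Ro
def toolR(yaw,tilt=0):
    # tool y down, camera side (found below) towards +x of yaw frame; jaw x along yaw-frame +-y
    s=SGN
    x=np.array([0,s,0.]);y=np.array([0,0,-1.]);z=np.cross(x,y)
    return Ro.from_euler('z',yaw)*Ro.from_matrix(np.c_[x,y,z])
SGN=1
def go(p,R,grasp=False,st=None):
    st=st or arm.state();R0=Ro.from_quat(st['orientation']);t0=st['tool_pos']
    p=np.array(p,float)
    if grasp: p=p-R.as_matrix()[:,1]*0.155
    d=R0.inv().apply(p-t0);w=np.degrees((R0.inv()*R).as_rotvec())
    print('shift',d.round(4),'turn',w.round(2),'rows',max(np.linalg.norm(d)/.05,np.linalg.norm(w)/8.59).round(1));return d,w
E
python3 - <<'E'
import h
from h import *
s=arm.state();R0=Ro.from_quat(s['orientation']).as_matrix();print(R0.round(3))
c=arm.capture('wrist');print('cam in tool',R0.T@(-c['R'].T@c['t']-s['tool_pos']),(c['R']@R0).round(3))
for sg in (1,-1):
    h.SGN=sg
    print(sg,toolR(0.1).as_matrix().round(2).tolist());go([0.47,-.26,.36],toolR(0.1))
E
```

```text
[[ 0.309  0.     0.951]
 [-0.951  0.     0.309]
 [-0.    -1.     0.   ]]
cam in tool [-0.00038874  0.03162084  0.08138483] [[ 1.    -0.     0.   ]
 [-0.    -0.314 -0.949]
 [ 0.     0.949 -0.314]]
1 [[-0.1, 0.0, -1.0], [1.0, 0.0, -0.1], [0.0, -1.0, 0.0]]
shift [-0.2326  0.0447  0.3668] turn [  -0.   -167.75    0.  ] rows 19.5
-1 [[0.1, 0.0, 1.0], [-1.0, 0.0, 0.1], [0.0, -1.0, 0.0]]
shift [-0.2326  0.0447  0.3668] turn [-0.   12.25 -0.  ] rows 8.7
```

```bash
sed -i 's/^SGN=1/SGN=-1/' h.py; python3 - <<'E'
from h import *
go([0.524,-.2545,.36],toolR(0.1))
E
```

```text
shift [-0.2212  0.0447  0.4198] turn [-0.   12.25 -0.  ] rows 9.5
```

>>> {"method": "arm_command", "body": {"motion": [-0.022, 0.004, 0.042, 0, 1.2, 0, -0.066, 0.013, 0.126, 0, 3.7, 0, -0.11, 0.022, 0.21, 0, 6.1, 0, -0.144, 0.029, 0.273, 0, 8, 0, -0.177, 0.036, 0.336, 0, 10, 0, -0.2, 0.04, 0.378, 0, 11.2, 0, -0.221, 0.045, 0.42, 0, 12.2, 0, -0.221, 0.045, 0.42, 0, 12.2, 0, -0.221, 0.045, 0.42, 0, 12.2, 0, -0.221, 0.045, 0.42, 0, 12.2, 0, -0.221, 0.045, 0.42, 0, 12.2, 0], "fingers": 1}}

```text
clock: 2.55
tool_pos: [0.5273, -0.2491, 0.3592]
orientation: [-0.526, 0.472, -0.471, 0.528]
ft_force: [-0.1, -0.0, -0.1]
gripper_width: 0.0854
```

```bash
python3 - <<'E'
from h import *
c=arm.capture('wrist');save('w1',c['img']);s=arm.state();print(s['clock'],s['tool_pos'],s['q'].round(2))
for l in ['blue_cartridge_center','blue_cap']:
  for r in arm.place_of('wrist',l)[:3]: print(l,r,at_z(c,*r['position'],.0125 if 'cen' in l else .023))
P=cloud(c);im=c['img'];hsv=cv2.cvtColor(im,cv2.COLOR_RGB2HSV)
bl=(hsv[...,0]>100)&(hsv[...,0]<130)&(hsv[...,1]>90)
n,lab,stt,cen=cv2.connectedComponentsWithStats(bl.astype(np.uint8))
for i in range(1,n):
    if stt[i,4]>150: print(stt[i],cen[i],at_z(c,*cen[i],.023),np.nanmedian(P[lab==i],0))
# white body at z .009..0.02
E
```

```text
2.6 [ 0.52564786 -0.25206093  0.35936412] [ 0.57  0.33 -0.22  1.55  0.07  1.27 -1.13]
blue_cartridge_center {'position': [551.4, 106.6], 'conf': 0.66} [ 0.65144601 -0.43623614  0.0125    ]
blue_cartridge_center {'position': [330.9, 223.9], 'conf': 0.59} [ 0.52371663 -0.25628921  0.0125    ]
blue_cartridge_center {'position': [139.7, 144.7], 'conf': 0.58} [ 0.57819806 -0.07740119  0.0125    ]
blue_cap {'position': [564.0, 87.7], 'conf': 0.87} [ 0.66631269 -0.43651631  0.023     ]
blue_cap {'position': [146.5, 137.0], 'conf': 0.72} [ 0.58625658 -0.0890779   0.023     ]
blue_cap {'position': [327.4, 214.7], 'conf': 0.7} [ 0.5347256  -0.25158323  0.023     ]
[545  76  34  34 851] [561.22326675  92.59811986] [ 0.66217111 -0.43517746  0.023     ] [ 0.66274337 -0.43723685  0.01978354]
[132 125  31  31 711] [147.00140647 140.00984529] [ 0.58376399 -0.08944372  0.023     ] [ 0.58360326 -0.08787172  0.01977841]
[315 201  30  28 585] [329.53333333 214.4974359 ] [ 0.53512487 -0.25347696  0.023     ] [ 0.53507229 -0.25354202  0.0224203 ]
```

View pics/w1.png

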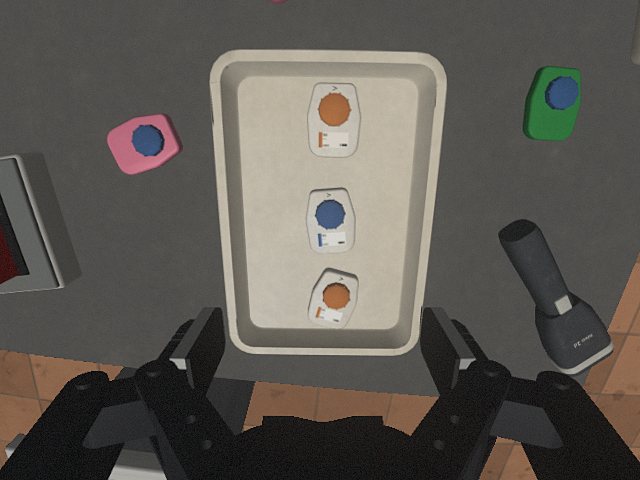

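The white-bodied, blue-capped cartridge is at (330,215). The pink one (147,140) and the green one (561,93) are look-alikes. Next I fit its outline.

```bash
python3 - <<'E'
from h import *
c=arm.capture('wrist');P=cloud(c);im=c['img'];print(arm.state()['tool_pos'],arm.state()['clock'])
sl=(slice(180,262),slice(295,370))
print(np.nanmedian(P[255:262,335:360,2]),'floor')
Z=P[sl][...,2]; m=(Z>.008)
n,lab,st,cen=cv2.connectedComponentsWithStats(m.astype(np.uint8));i=1+st[1:,4].argmax()
pts=P[sl][lab==i];print(st[i])
rect=cv2.minAreaRect(pts[:,:2].astype(np.float32));print(rect)
print(cv2.boxPoints(rect))
b=cv2.resize(im[sl],None,fx=7,fy=7,interpolation=cv2.INTER_CUBIC);save('cropb',b)
E
```

```text
[ 0.52340491 -0.25606167  0.35981229] 2.75
0.0018342933396105958 floor
[   3    3   50   66 2865]
((0.525779128074646, -0.2552419602870941), (0.06206449121236801, 0.046299807727336884), 9.034467697143555)
[[ 0.4914967  -0.2372522 ]
 [ 0.49876705 -0.2829776 ]
 [ 0.5600616  -0.27323171]
 [ 0.55279124 -0.22750631]]
```

View pics/cropb.png

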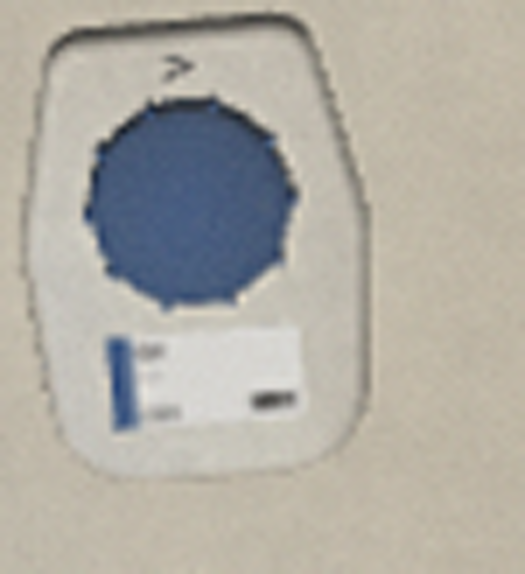

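```bash
python3 - <<'E'
from h import *
s=dict(arm.state());print(s['tool_pos'],s['dq'].round(3));s['tool_pos']=np.array([.5243,-.2541,.36])
go([0.5258,-.2552,.25],toolR(0.158),st=s)
E
```

```text
[ 0.52340491 -0.25606167  0.35981229] [ 0.011 -0.006  0.004  0.    -0.003  0.001 -0.001]
shift [0.0012 0.11   0.0014] turn [ 0.02 -3.4   0.04] rows 2.2
```

>>> {"method": "arm_command", "body": {"motion": [0, 0.03, 0, 0, -1, 0, 0.001, 0.07, 0.001, 0, -2.4, 0, 0.001, 0.1, 0.001, 0, -3.4, 0, 0.001, 0.11, 0.001, 0, -3.4, 0, 0.001, 0.11, 0.001, 0, -3.4, 0, 0.001, 0.11, 0.001, 0, -3.4, 0], "fingers": 0.72, "newtons": 30}}

```text
clock: 3.35
tool_pos: [0.5256, -0.2564, 0.2514]
orientation: [-0.538, 0.458, -0.46, 0.538]
ft_force: [-0.4, -0.2, 0.2]
gripper_width: 0.0618
```

```bash
python3 - <<'E'
from h import *
c=arm.capture('wrist');save('w2',c['img']);s=arm.state();print(s['clock'],s['tool_pos'],s['dq'].round(3),s['gripper_width'])
R0=Ro.from_quat(s['orientation']);print(np.degrees(R0.inv().__mul__(toolR(.158)).as_rotvec()))
P=cloud(c);T=R0.inv().apply(P.reshape(-1,3)-s['tool_pos']).reshape(480,640,3)
# finger points: |z|<.02 in tool, tool y<.19 and y > .1
f=(np.abs(T[...,2])<.03)&(T[...,1]>.08)&(T[...,1]<.2)&(np.abs(T[...,0])<.07)
for sg in (-1,1):
    q=T[f&(T[...,0]*sg>0)]
    print(sg,len(q),np.percentile(q[:,1],[50,90,99,100]).round(4),'inner x',np.abs(q[:,0]).min(), q[q[:,1]>np.percentile(q[:,1],98)].mean(0))
p=P[...];
E
```

```text
3.4 [ 0.52583845 -0.2562253   0.25182316] [-0.004 -0.005 -0.002 -0.002  0.001 -0.004 -0.001] 0.061538499065070335
[-0.14957347  0.0621068   0.10405053]
-1 25577 [0.0988 0.1313 0.1616 0.1699] inner x 6.57369512295269e-07 [-0.03366603  0.16188652  0.00490901]
1 25378 [0.099  0.1316 0.1616 0.1699] inner x 5.015699432268535e-07 [0.03271161 0.16191501 0.00476762]
```

View pics/w2.png

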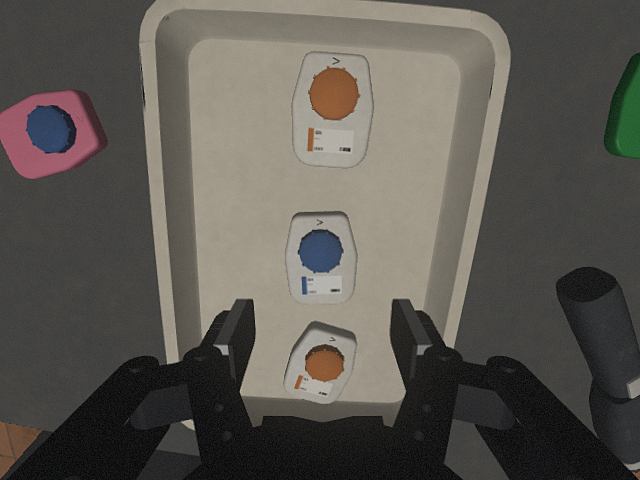

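>>> {"method": "arm_command", "body": {"motion": [0, 0.03, 0, 0, 0, 0, 0, 0.06, 0, 0, 0, 0, 0, 0.075, 0, 0, 0, 0, 0, 0.081, 0, 0, 0, 0, 0, 0.081, 0, 0, 0, 0, 0, 0.081, 0, 0, 0, 0, 0, 0.081, 0, 0, 0, 0]}}

```text
clock: 4.1
tool_pos: [0.5262, -0.2558, 0.1705]
orientation: [-0.538, 0.457, -0.459, 0.539]
ft_force: [-1.4, 0.6, 6.6]
gripper_width: 0.0613
```

```bash
python3 - <<'E'
from h import *
c=arm.capture('wrist');save('w3',c['img']);s=arm.state();print(s['clock'],s['tool_pos'],s['ft_force'],s['gripper_width'])
E
```

```text
4.15 [ 0.52616174 -0.25582123  0.17053276] [-1.44555634  0.16672487  6.73953571] 0.06188519387326609
```

View pics/w3.png

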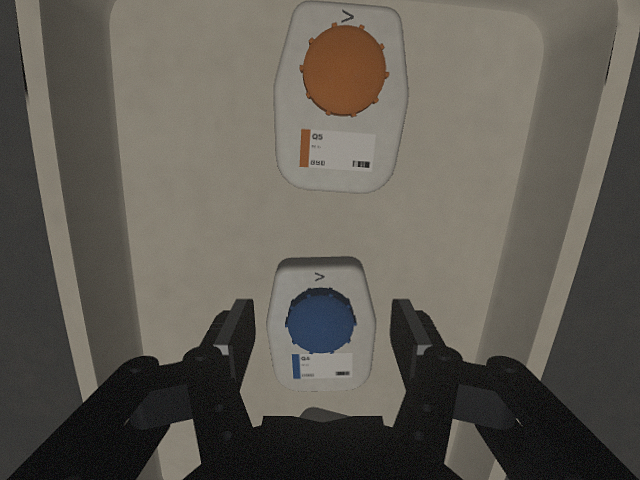

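>>> {"method": "arm_command", "body": {"motion": [0, -0.005, 0, 0, 0, 0, 0, -0.005, 0, 0, 0, 0, 0, -0.005, 0, 0, 0, 0]}}

```text
clock: 4.45
tool_pos: [0.5255, -0.2556, 0.1741]
orientation: [-0.538, 0.458, -0.459, 0.538]
ft_force: [0.1, 0.4, -0.3]
gripper_width: 0.0617
```

>>> {"method": "arm_command", "body": {"motion": [0, 0, 0, 0, 0, 0, 0, 0, 0, 0, 0, 0, 0, 0, 0, 0, 0, 0, 0, 0, 0, 0, 0, 0, 0, 0, 0, 0, 0, 0, 0, 0, 0, 0, 0, 0, 0, 0, 0, 0, 0, 0], "fingers": 0.3, "newtons": 30}}

```text
clock: 5.15
tool_pos: [0.5254, -0.2555, 0.1739]
orientation: [-0.538, 0.458, -0.459, 0.538]
ft_force: [-0.5, 0.1, 5.5]
gripper_width: 0.0446
```

```bash
python3 - <<'E'
from h import *
c=arm.capture('wrist');save('w4',c['img']);s=arm.state();print(s['clock'],s['tool_pos'],s['ft_force'],s['gripper_width'])
E
```

```text
5.2 [ 0.52542741 -0.25554201  0.17391339] [ 0.02485666 -0.76343202  6.67728187] 0.044468705487148985
```

View pics/w4.png

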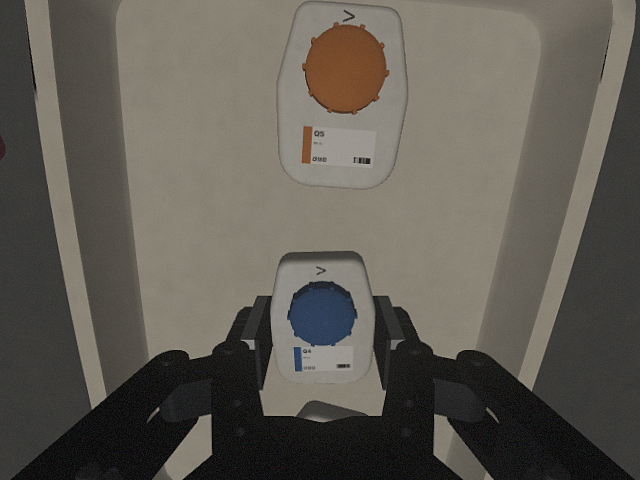

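```bash
python3 - <<'E'
from h import *
go([0.45,.115,.36],toolR(0.215))
E
```

```text
shift [-0.3778 -0.1862 -0.0153] turn [-0.02 -3.14  0.01] rows 8.4
```

>>> {"method": "arm_command", "body": {"motion": [0, -0.01, 0, 0, 0, 0, 0, -0.03, 0, 0, 0, 0, 0, -0.06, 0, 0, 0, 0, 0, -0.1, 0, 0, 0, 0, -0.02, -0.14, -0.001, 0, -0.3, 0, -0.055, -0.165, -0.002, 0, -0.5, 0, -0.1, -0.18, -0.004, 0, -1, 0, -0.145, -0.186, -0.006, 0, -1.3, 0, -0.19, -0.186, -0.008, 0, -1.6, 0, -0.235, -0.186, -0.01, 0, -2, 0, -0.28, -0.186, -0.012, 0, -2.4, 0, -0.32, -0.186, -0.013, 0, -2.7, 0, -0.35, -0.186, -0.014, 0, -3, 0, -0.37, -0.186, -0.015, 0, -3.1, 0, -0.378, -0.186, -0.015, 0, -3.1, 0, -0.378, -0.186, -0.015, 0, -3.1, 0, -0.378, -0.186, -0.015, 0, -3.1, 0, -0.378, -0.186, -0.015, 0, -3.1, 0, -0.378, -0.186, -0.015, 0, -3.1, 0, -0.378, -0.186, -0.015, 0, -3.1, 0]}}

```text
clock: 7.2
tool_pos: [0.4504, 0.1146, 0.3597]
orientation: [0.55, -0.444, 0.444, -0.55]
ft_force: [0.5, 0.4, 0.6]
gripper_width: 0.0446
```

```bash
python3 - <<'E'
from h import *
c=arm.capture('wrist');save('w5',c['img']);s=arm.state();print(s['clock'],s['tool_pos'],s['dq'].round(3),s['gripper_width'],s['q'].round(2))
np.savez('/tmp/w5.npz',pos=s['tool_pos'],ori=s['orientation'],**c)
for l,z in [('nest',.04),('switch_pivot',.044),('cover_hinge',.046),('cover_tab',.088),('toggle_tip',.068),('warmer',.0),('blue_cartridge_center',.17)]:
  for r in arm.place_of('wrist',l)[:2]: print(l,np.round(r['position']),round(r['conf'],2),at_z(c,*r['position'],z).round(4))
E
```

```text
7.25 [0.45033986 0.11474764 0.35970731] [-0.004 -0.001 -0.003 -0.    -0.    -0.001  0.001] 0.04441196745195033 [ 0.17  0.1  -0.52  1.84  0.05  1.22 -1.72]
nest [261. 196.] 0.69 [0.4658 0.1709 0.04  ]
switch_pivot [399. 216.] 0.85 [0.4745 0.054  0.044 ]
cover_hinge [401. 175.] 0.89 [0.5077 0.0624 0.046 ]
cover_hinge [409. 278.] 0.64 [0.422  0.0295 0.046 ]
cover_tab [406. 279.] 0.83 [0.4367 0.0465 0.088 ]
blue_cartridge_center [563. 129.] 0.84 [0.5541 0.0267 0.17  ]
blue_cartridge_center [323. 327.] 0.8 [0.433 0.111 0.17 ]
```

View pics/w5.png

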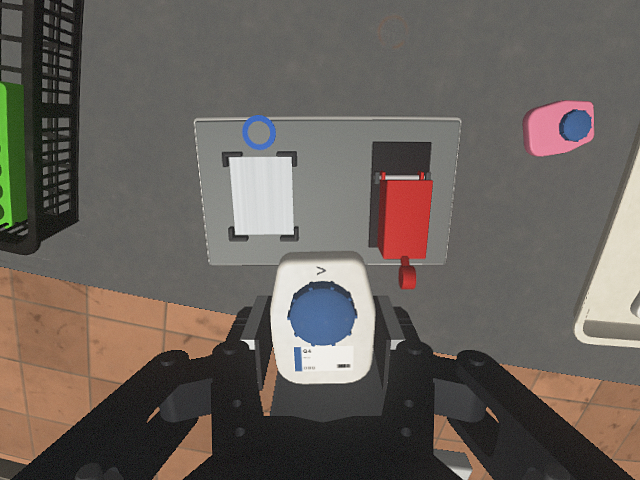

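```bash
python3 - <<'E'
from h import *
c=dict(np.load('/tmp/w5.npz'));c['k1']=float(c['k1']);P=cloud(c);im=c['img'];hsv=cv2.cvtColor(im,cv2.COLOR_RGB2HSV)
d=np.zeros((480,640),bool);d[110:250,185:470]=1
D=d&(P[...,2]>.03)&(P[...,2]<.052);pts=P[D]
top=pts[(pts[:,2]>.036)&(pts[:,2]<.046)];r=cv2.minAreaRect(top[:,:2].astype(np.float32));print('deck',r,np.median(top[:,2]))
# plate: bright
g=im.min(2);m=np.zeros((480,640),np.uint8);m[140:250,215:305]=(g[140:250,215:305]>165)
n,lab,st,cen=cv2.connectedComponentsWithStats(m);i=1+st[1:,4].argmax();print(st[i],cen[i])
v,u=np.nonzero(lab==i);pp=np.array([at_z(c,a,b,.04)[:2] for a,b in zip(u,v)]);r=cv2.minAreaRect(pp.astype(np.float32));print('plate',r)
m=np.zeros((480,640),np.uint8);m[140:250,215:305]=(im.max(2)[140:250,215:305]<70)
v,u=np.nonzero(m);pp=np.array([at_z(c,a,b,.047)[:2] for a,b in zip(u,v)]);r=cv2.minAreaRect(pp.astype(np.float32));print('angles',r,m.sum())
# ring
bl=np.zeros((480,640),bool);bl[110:150,240:280]=1;bl&=(hsv[...,0]>100)&(hsv[...,0]<130)&(hsv[...,1]>90);v,u=np.nonzero(bl);print('ring',at_z(c,u.mean(),v.mean(),.04))
# red tab/cover
rd=((hsv[...,0]<8)|(hsv[...,0]>172))&(hsv[...,1]>130);rd[:,:360]=0;rd[:150]=0;rd[300:]=0
Q=P[rd];t=Q[Q[:,2]>.05]
print('red z',np.percentile(t[:,2],[5,50,95]));tp=Q[(Q[:,2]>.07)]
r=cv2.minAreaRect(tp[:,:2].astype(np.float32));print(r)
tab=rd.copy();tab[:263]=0;print('tab',P[tab][:,:].mean(0),np.nanmedian(P[tab],0),P[tab][:,2].max())
# held cartridge cap in tool frame
R=Ro.from_quat(c['ori']);bb=(hsv[...,0]>100)&(hsv[...,0]<130)&(hsv[...,1]>90);bb[:270]=0;bb[350:]=0;bb[:,:270]=0;bb[:,370:]=0
T=R.inv().apply(P[bb]-c['pos']);print('cap tool',np.median(T,0),(T.min(0)+T.max(0))/2)
m=np.zeros((480,640),bool);m[250:386,265:380]=1
Tt=R.inv().apply(P.reshape(-1,3)-c['pos']).reshape(480,640,3)
w=m&(im.min(2)>110)&(Tt[...,1]>.14)&(Tt[...,1]<.172);
r=cv2.minAreaRect(Tt[w][:,[0,2]].astype(np.float32));print('body tool xz',r,np.median(Tt[w][:,1]))
E
```

```text
deck ((0.48567259311676025, 0.11826016753911972), (0.11284603923559189, 0.21491798758506775), 12.226958274841309) 0.03939032744936319
[ 229  157   65   78 4729] [261.92831465 194.9934447 ]
plate ((0.4653491973876953, 0.170113205909729), (0.06575886160135269, 0.05149952694773674), 12.178525924682617)
angles ((0.4666913151741028, 0.16998964548110962), (0.07308881729841232, 0.05925118923187256), 12.296088218688965) 378
ring [0.51658333 0.18122405 0.04      ]
red z [0.06112673 0.07519602 0.09289538]
((0.46967169642448425, 0.05342712625861168), (0.07957487553358078, 0.034266147762537), 13.03053092956543)
tab [nan nan nan] [0.44105798 0.04858086 0.09348461] nan
cap tool [nan nan nan] [nan nan nan]
body tool xz ((-0.00020421668887138367, 0.0009755976498126984), (0.04453045502305031, 0.06204131245613098), 1.498329758644104) 0.16033478282969604
```

```bash
python3 - <<'E'
from h import *
go([0.4648,.1698,.25],toolR(0.213))
E
```

```text
shift [-0.0501  0.1098  0.0259] turn [-0.01  0.08 -0.  ] rows 2.5
```

>>> {"method": "arm_command", "body": {"motion": [-0.018, 0.01, 0.009, 0, 0, 0, -0.04, 0.04, 0.02, 0, 0, 0, -0.05, 0.075, 0.026, 0, 0, 0, -0.05, 0.1, 0.026, 0, 0, 0, -0.05, 0.11, 0.026, 0, 0, 0, -0.05, 0.11, 0.026, 0, 0, 0, -0.05, 0.11, 0.026, 0, 0, 0, -0.05, 0.11, 0.026, 0, 0, 0]}}

```text
clock: 8.4
tool_pos: [0.4656, 0.1697, 0.2513]
orientation: [-0.55, 0.443, -0.444, 0.551]
ft_force: [0.4, 0.8, 0.2]
gripper_width: 0.045
```

```bash
python3 - <<'E'
from h import *
c=arm.capture('wrist');save('w6',c['img']);s=arm.state();print(s['clock'],s['tool_pos'],s['dq'].round(3),s['gripper_width'])
np.savez('/tmp/w6.npz',pos=s['tool_pos'],ori=s['orientation'],**c)
im=c['img'].copy()
xa=np.array([np.cos(.213),np.sin(.213),0]);ya=np.array([-xa[1],xa[0],0]);N=np.array([.4658,.17,.04])
for a in(-1,1):
  for b in(-1,1):
    u=proj(c,N+xa*a*.0335+ya*b*.026+[0,0,.007]);cv2.drawMarker(im,(int(round(u[0])),int(round(u[1]))),(0,255,0),0,8,1)
    u=proj(c,N+xa*a*.0375+ya*b*.030+[0,0,.007]);cv2.drawMarker(im,(int(round(u[0])),int(round(u[1]))),(255,0,255),0,8,1)
save('w6a',im[100:480,150:500]if 0 else im)
E
```

```text
8.45 [0.46555355 0.16968618 0.25123722] [-0.001  0.001  0.002  0.006 -0.    -0.002 -0.003] 0.04473326547291063
```

View pics/w6a.png

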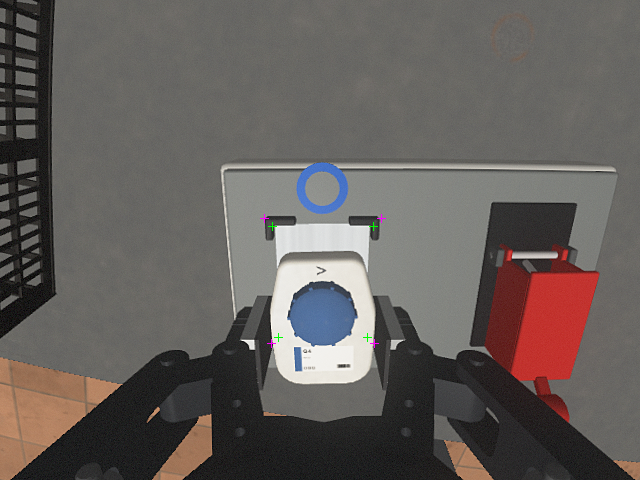

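```bash
python3 - <<'E'
import cv2
a=cv2.imread('pics/w6a.png')[205:285,250:395];cv2.imwrite('pics/w6z.png',cv2.resize(a,None,fx=5,fy=5,interpolation=cv2.INTER_NEAREST))
E
```

```text
(no output)
```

View pics/w6z.png

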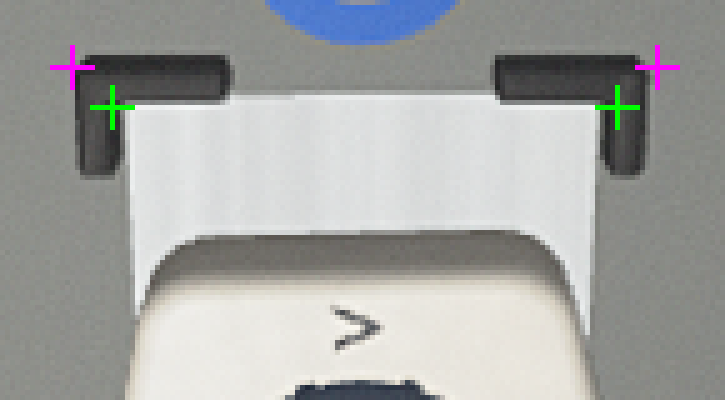

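>>> {"method": "arm_command", "body": {"motion": [0, 0.01, 0, 0, 0.7, 0, 0, 0.02, 0, 0, 1.4, 0, 0, 0.028, 0, 0, 1.4, 0, 0, 0.032, 0, 0, 1.4, 0, 0, 0.034, 0, 0, 1.4, 0, 0, 0.034, 0, 0, 1.4, 0, 0, 0.034, 0, 0, 1.4, 0]}}

```text
clock: 9.15
tool_pos: [0.4651, 0.1698, 0.2159]
orientation: [-0.545, 0.45, -0.45, 0.545]
ft_force: [0.0, 0.2, 0.5]
gripper_width: 0.0446
```

```bash
python3 - <<'E'
from h import *
c=arm.capture('wrist');save('w7',c['img']);s=arm.state();print(s['clock'],s['tool_pos'],s['ft_force'].round(2),s['gripper_width'])
E
```

```text
9.2 [0.46511901 0.16979223 0.21602956] [-0.28  0.5  -0.02] 0.04457285599085317
```

View pics/w7.png

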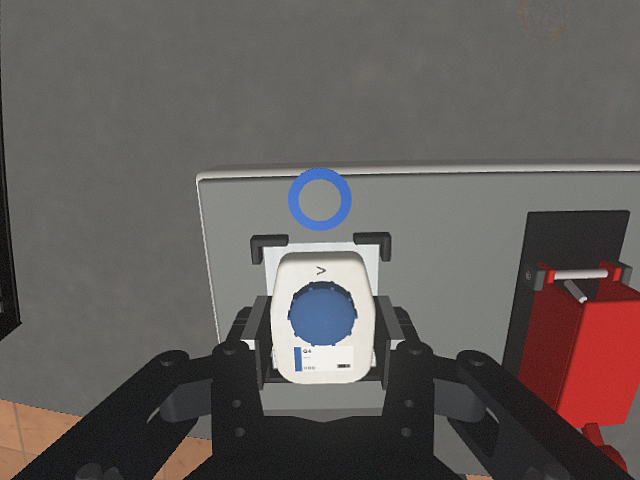

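>>> {"method": "arm_command", "body": {"motion": [0, 0.002, 0, 0, 0, 0, 0, 0.004, 0, 0, 0, 0, 0, 0.005, 0, 0, 0, 0, 0, 0.005, 0, 0, 0, 0]}}

```text
clock: 9.6
tool_pos: [0.465, 0.1697, 0.2114]
orientation: [-0.545, 0.45, -0.451, 0.545]
ft_force: [-3.5, -2.1, 10.0]
gripper_width: 0.0444
```

```bash
python3 - <<'E'
from h import *
c=arm.capture('wrist');im=c['img'];save('w8',cv2.resize(im[180:420,180:480],None,fx=2.5,fy=2.5));s=arm.state();print(s['clock'],s['tool_pos'],s['ft_force'].round(2),s['gripper_width'])
E
```

```text
9.65 [0.46502456 0.16972354 0.21144672] [-3.9  -1.37  9.28] 0.044673297940492
```

View pics/w8.png

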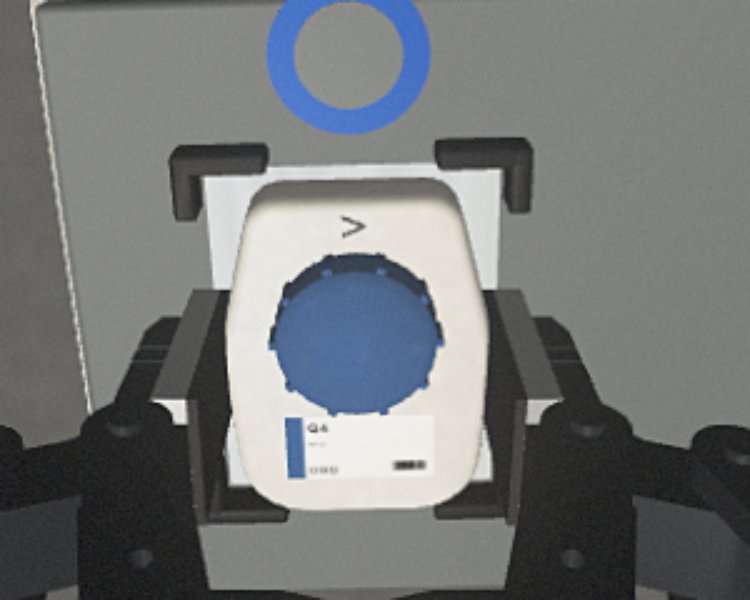

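>>> {"method": "arm_command", "body": {"motion": [0, 0, 0, 0, 0, 0, 0, 0, 0, 0, 0, 0, 0, 0, 0, 0, 0, 0, 0, 0, 0, 0, 0, 0, 0, 0, 0, 0, 0, 0], "fingers": 0.72}}

```text
clock: 10.15
tool_pos: [0.4649, 0.1697, 0.2106]
orientation: [0.545, -0.45, 0.45, -0.545]
ft_force: [0.4, -0.2, -0.6]
gripper_width: 0.0616
```

>>> {"method": "arm_command", "body": {"motion": [0, -0.02, 0, 0, 0, 0, 0, -0.05, 0, 0, 0, 0, 0, -0.08, 0, 0, 0, 0, 0, -0.1, 0, 0, 0, 0, 0, -0.11, 0, 0, 0, 0, 0, -0.11, 0, 0, 0, 0]}}

```text
clock: 10.75
tool_pos: [0.4653, 0.1698, 0.3218]
orientation: [-0.544, 0.45, -0.451, 0.546]
ft_force: [0.6, 0.2, -1.1]
gripper_width: 0.062
```

```bash
python3 - <<'E'
from h import *
c=arm.capture('wrist');im=c['img'];save('w9',im);s=arm.state();print(s['clock'],s['tool_pos'],s['ft_force'].round(2),s['gripper_width'])
P=cloud(c)
sl=(slice(130,330),slice(230,420));Q=P[sl]
m=(Q[...,2]>.0485)&(Q[...,2]<.058)
n,lab,st,cen=cv2.connectedComponentsWithStats(m.astype(np.uint8));i=1+st[1:,4].argmax()
pts=Q[lab==i];print(st[i],cv2.minAreaRect(pts[:,:2].astype(np.float32)),np.median(pts[:,2]))
A=np.c_[pts[:,:2],np.ones(len(pts))];print(np.linalg.lstsq(A,pts[:,2],rcond=None)[0])
for l,z in [('nest',.04),('switch_pivot',.044),('cover_hinge',.046),('cover_tab',.088),('blue_cap',.061),('blue_cartridge_center',.0505)]:
  for r in arm.place_of('wrist',l)[:2]: print(l,np.round(r['position']),round(r['conf'],2),at_z(c,*r['position'],z).round(4))
E
```

```text
10.8 [0.46494812 0.16959032 0.32054165] [-0.04  0.12 -0.2 ] 0.06163209550167883
[  61   73   64   81 3481] ((0.4655609130859375, 0.17006950080394745), (0.06219963729381561, 0.046196531504392624), 12.681352615356445) 0.05121589377022744
[0.001113   0.00081313 0.05064768]
switch_pivot [475. 259.] 0.91 [0.4748 0.0526 0.044 ]
cover_hinge [478. 215.] 0.96 [0.5084 0.062  0.046 ]
cover_tab [492. 332.] 0.96 [0.4382 0.0462 0.088 ]
blue_cap [321. 239.] 0.58 [0.4734 0.1725 0.061 ]
blue_cartridge_center [322. 246.] 0.68 [0.4652 0.1701 0.0505]
```

View pics/w9.png

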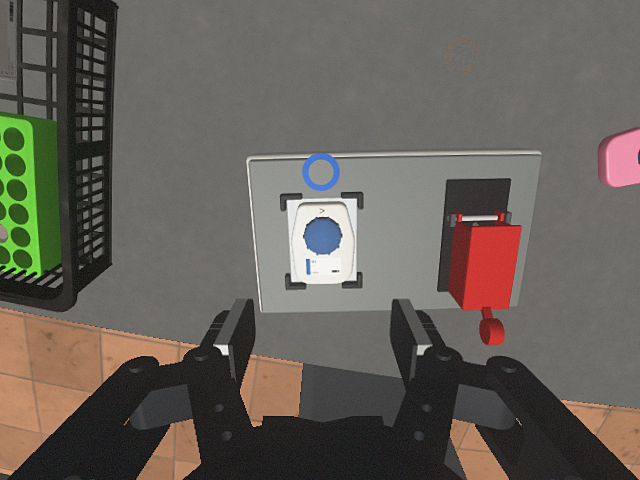

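```bash
python3 - <<'E'
from h import *
c=arm.capture('wrist');im=c['img'];P=cloud(c);hsv=cv2.cvtColor(im,cv2.COLOR_RGB2HSV)
rd=((hsv[...,0]<8)|(hsv[...,0]>172))&(hsv[...,1]>130)
N=np.array([.4660,.1701,0]);xa=np.array([np.cos(.213),np.sin(.213),0]);ya=np.array([-xa[1],xa[0],0])
W=np.stack([(P-N)@xa,(P-N)@ya,P[...,2]],-1)
t=rd.copy();t[:317]=0;t[:,:470]=0;t[350:]=0;q=W[t];q=q[np.isfinite(q[:,0])];print('tab w',len(q),q.min(0),q.max(0),np.percentile(q,[5,50,95],axis=0).round(4).tolist())
t=rd.copy();t[:215]=0;t[308:]=0;t[:,:440]=0;q=W[t];q=q[np.isfinite(q[:,0])];q=q[q[:,2]>.07];print('cover top',np.percentile(q,[1,50,99],axis=0).round(4).tolist())
save('z1',cv2.resize(im[150:360,420:560],None,fx=4,fy=2.8*4/2.8))
go([.4386,.0467,.30],toolR(.213))
def w(x,y,z):
    return N+xa*x+ya*y+[0,0,z]
print(w(-.0150-.038,-.115,.088),(np.array([.4386,.0467,0])-N)@xa,(np.array([.4386,.0467,0])-N)@ya)
E
```

```text
tab w 595 [-0.12605161 -0.17624059 -0.00038418] [-0.04345168 -0.10910739  0.09735744] [[-0.059, -0.1186, 0.0823], [-0.0502, -0.1118, 0.0923], [-0.0445, -0.1096, 0.0962]]
cover top [[-0.0411, -0.1308, 0.0707], [-0.0095, -0.1132, 0.0752], [0.0184, -0.0973, 0.0767]]
shift [ 0.1157  0.0201 -0.0489] turn [ 0.07 -1.32 -0.01] rows 2.5
[0.43850794 0.04649504 0.088     ] -0.05286669347909977 -0.11481913046433906
```

View pics/z1.png

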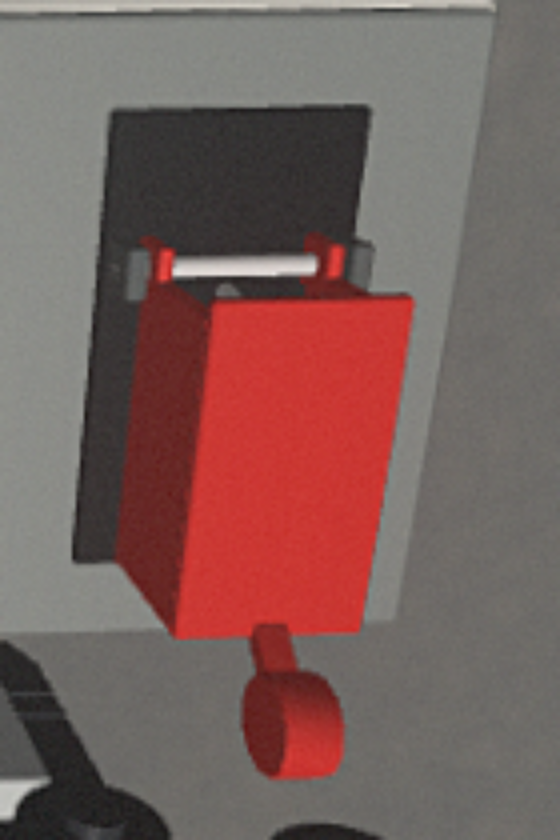

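>>> {"method": "arm_command", "body": {"motion": [0.035, 0.005, -0.015, 0, -0.4, 0, 0.08, 0.012, -0.033, 0, -0.8, 0, 0.105, 0.018, -0.044, 0, -1.3, 0, 0.116, 0.02, -0.049, 0, -1.3, 0, 0.116, 0.02, -0.049, 0, -1.3, 0, 0.116, 0.02, -0.049, 0, -1.3, 0, 0.116, 0.02, -0.049, 0, -1.3, 0], "fingers": 0.35, "newtons": 20}}

```text
clock: 11.85
tool_pos: [0.4391, 0.0482, 0.3011]
orientation: [-0.55, 0.443, -0.443, 0.551]
ft_force: [0.1, 0.8, 0.2]
gripper_width: 0.0297
```

```bash
python3 - <<'E'
from h import *
c=arm.capture('wrist');im=c['img'];save('w10',im);s=arm.state();print(s['clock'],s['tool_pos'],s['dq'].round(3),s['gripper_width'],s['q'].round(2))
R0=Ro.from_quat(s['orientation']);print((R0.inv()*toolR(.213)).as_rotvec(True))
for l,z in [('cover_hinge',.046),('cover_tab',.088)]:
  for r in arm.place_of('wrist',l)[:2]: print(l,np.round(r['position']),round(r['conf'],2),at_z(c,*r['position'],z).round(4))
P=cloud(c);T=R0.inv().apply(P.reshape(-1,3)-s['tool_pos']).reshape(480,640,3)
hsv=cv2.cvtColor(im,cv2.COLOR_RGB2HSV);rd=((hsv[...,0]<8)|(hsv[...,0]>172))&(hsv[...,1]>110)
q=T[rd];q=q[np.isfinite(q[:,0])];q=q[(np.abs(q[:,0])<.03)&(np.abs(q[:,2])<.012)&(q[:,1]>.15)];print(len(q),np.percentile(q,[2,50,98],axis=0).round(4).tolist())
E
```

```text
11.9 [0.43905054 0.04809715 0.30102541] [-0.    -0.001  0.005  0.003  0.001 -0.     0.005] 0.03019069092284919 [ 0.27  0.1  -0.48  1.97  0.05  1.08 -1.58]
[-0.0448944   0.12441171 -0.03217188]
cover_hinge [325. 148.] 0.89 [0.5076 0.0622 0.046 ]
cover_tab [323. 279.] 0.74 [0.4387 0.0481 0.088 ]
916 [[-0.0133, 0.2043, -0.0079], [0.0015, 0.2098, 0.0063], [0.0155, 0.2268, 0.0118]]
```

View pics/w10.png

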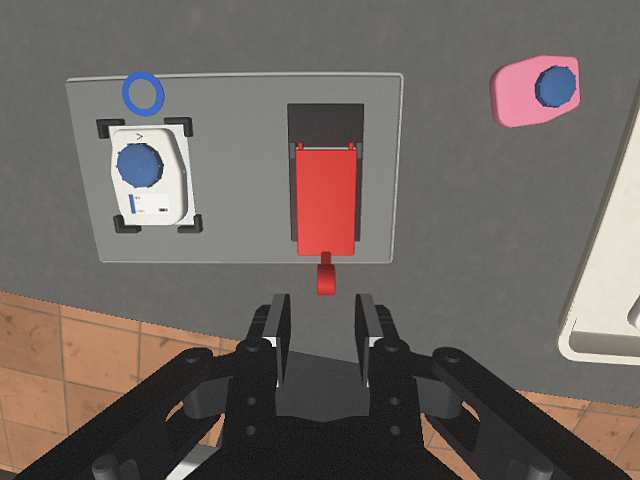

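>>> {"method": "arm_command", "body": {"motion": [0.001, 0.015, 0, 0, 0, 0, 0.001, 0.032, 0, 0, 0, 0, 0.001, 0.042, 0, 0, 0, 0, 0.001, 0.045, 0, 0, 0, 0, 0.001, 0.045, 0, 0, 0, 0, 0.001, 0.045, 0, 0, 0, 0]}}

```text
clock: 12.6
tool_pos: [0.4393, 0.0457, 0.2563]
orientation: [-0.55, 0.444, -0.444, 0.551]
ft_force: [0.4, -0.2, 0.8]
gripper_width: 0.0302
```

```bash
python3 - <<'E'
from h import *
c=arm.capture('wrist');im=c['img'];save('w11',im);s=arm.state();print(s['clock'],s['tool_pos'],s['ft_force'].round(2),s['gripper_width'])
c=arm.capture('scene');save('s11',cv2.resize(c['img'][220:400,220:440],None,fx=3,fy=3))
E
```

```text
12.65 [0.43928091 0.04569011 0.25639149] [ 0.06 -0.67  0.11] 0.03005045727347354
```

View pics/w11.png

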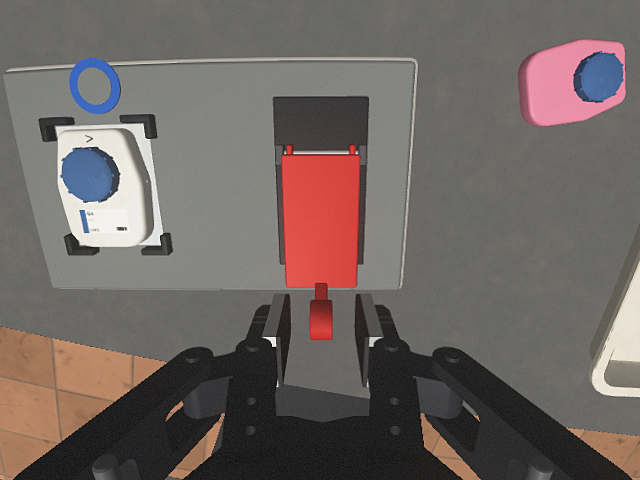

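View pics/s11.png

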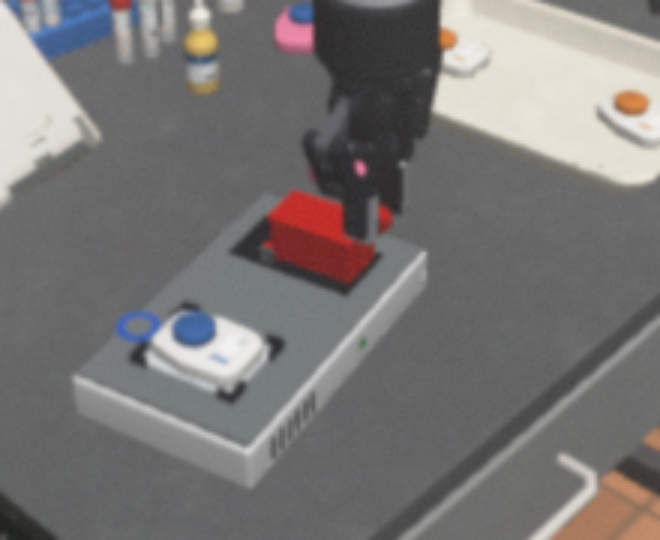

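>>> {"method": "arm_command", "body": {"motion": [0, 0, 0, 0, 0, 0, 0, 0, 0, 0, 0, 0, 0, 0, 0, 0, 0, 0, 0, 0, 0, 0, 0, 0, 0, 0, 0, 0, 0, 0], "fingers": 0, "newtons": 20}}

```text
clock: 13.2
tool_pos: [0.439, 0.0461, 0.2561]
orientation: [-0.55, 0.444, -0.444, 0.551]
ft_force: [-2.3, 3.7, 5.8]
gripper_width: 0.009
```

```bash
python3 - <<'E'
from h import *
s=arm.state();print(s['clock'],s['tool_pos'],s['ft_force'].round(2),s['gripper_width'])
for th in np.arange(0,1.71,.1):
    co,si=np.cos(th),np.sin(th);p=np.array([-70*co+42*si,70*si+42*co])-[-70,42]
    print(round(th,2),'dz',(p[0]/1000).round(4),'dy',(-p[1]/1000).round(4))
E
```

```text
13.2 [0.43899313 0.04607574 0.25612103] [-2.25  3.68  5.84] 0.009007399954019949
0.0 dz 0.0 dy -0.0
0.1 dz 0.0045 dy -0.0068
0.2 dz 0.0097 dy -0.0131
0.3 dz 0.0155 dy -0.0188
0.4 dz 0.0219 dy -0.0239
0.5 dz 0.0287 dy -0.0284
0.6 dz 0.0359 dy -0.0322
0.7 dz 0.0435 dy -0.0352
0.8 dz 0.0514 dy -0.0375
0.9 dz 0.0594 dy -0.0389
1.0 dz 0.0675 dy -0.0396
1.1 dz 0.0757 dy -0.0394
1.2 dz 0.0838 dy -0.0385
1.3 dz 0.0917 dy -0.0367
1.4 dz 0.0995 dy -0.0341
1.5 dz 0.1069 dy -0.0308
1.6 dz 0.114 dy -0.0267
1.7 dz 0.1207 dy -0.022
```

>>> {"method": "arm_command", "body": {"motion": [0, -0.0068, 0.0045, 0, 0, 0, 0, -0.0131, 0.0097, 0, 0, 0, 0, -0.0188, 0.0155, 0, 0, 0, 0, -0.0239, 0.0219, 0, 0, 0, 0, -0.0284, 0.0287, 0, 0, 0, 0, -0.0322, 0.0359, 0, 0, 0, 0, -0.0352, 0.0435, 0, 0, 0, 0, -0.0375, 0.0514, 0, 0, 0, 0, -0.0375, 0.0514, 0, 0, 0]}}

```text
clock: 14.1
tool_pos: [0.4899, 0.057, 0.2936]
orientation: [-0.55, 0.444, -0.444, 0.55]
ft_force: [-2.0, 4.0, -0.3]
gripper_width: 0.0095
```

```bash
python3 - <<'E'
from h import *
c=arm.capture('wrist');im=c['img'];save('w12',im);s=arm.state();print(s['clock'],s['tool_pos'],s['ft_force'].round(2),s['torque'].round(2),s['gripper_width'])
E
```

```text
14.15 [0.48959398 0.05696461 0.29354455] [-2.26  4.02 -0.31] [1.05 0.53 0.01] 0.009488170724775442
```

View pics/w12.png

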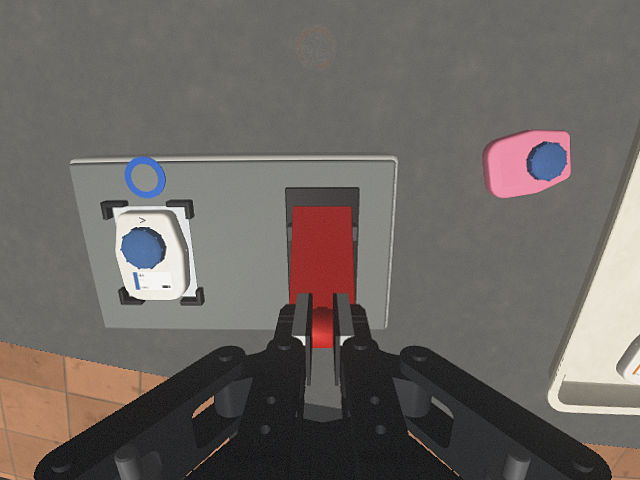

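>>> {"method": "arm_command", "body": {"motion": [0, -0.0014, 0.008, 0, 0, 0, 0, -0.0021, 0.0161, 0, 0, 0, 0, -0.0019, 0.0243, 0, 0, 0, 0, -0.001, 0.0324, 0, 0, 0, 0, 0.0008, 0.0403, 0, 0, 0, 0, 0.0034, 0.0481, 0, 0, 0, 0, 0.0067, 0.0555, 0, 0, 0, 0, 0.0108, 0.0626, 0, 0, 0, 0, 0.0108, 0.0626, 0, 0, 0]}}

```text
clock: 15.05
tool_pos: [0.552, 0.0706, 0.2836]
orientation: [-0.549, 0.443, -0.444, 0.552]
ft_force: [0.8, 5.4, 3.8]
gripper_width: 0.0092
```

>>> {"method": "arm_command", "body": {"motion": [0, 0, 0, 0, 0, 0, 0, 0, 0, 0, 0, 0, 0, -0.002, 0, 0, 0, 0, 0, -0.01, 0, 0, 0, 0, 0, -0.03, 0, 0, 0, 0, 0, -0.06, 0, 0, 0, 0, 0, -0.09, 0, 0, 0, 0, 0, -0.09, -0.03, 0, 0, 0, 0, -0.09, -0.06, 0, 0, 0, 0, -0.09, -0.08, 0, 0, 0, 0, -0.09, -0.08, 0, 0, 0, 0, -0.09, -0.08, 0, 0, 0], "fingers": 0.3}}

```text
clock: 16.25
tool_pos: [0.4722, 0.0525, 0.3734]
orientation: [-0.55, 0.444, -0.445, 0.55]
ft_force: [0.4, 0.7, 0.4]
gripper_width: 0.0258
```

```bash
python3 - <<'E'
from h import *
c=arm.capture('wrist');im=c['img'];save('w13',im);s=arm.state();print(s['clock'],s['tool_pos'],s['ft_force'].round(2),s['gripper_width'])
for l,z in [('cover_hinge',.046),('cover_tab',.107),('toggle_tip',.068),('switch_pivot',.044)]:
  for r in arm.place_of('wrist',l)[:2]: print(l,np.round(r['position']),round(r['conf'],2),at_z(c,*r['position'],z).round(4))
E
```

```text
16.3 [0.47263194 0.05265414 0.37313829] [-0.42  0.02  0.05] 0.025377343695048064
cover_hinge [320. 184.] 0.62 [0.5074 0.062  0.046 ]
cover_tab [320. 114.] 0.88 [0.5604 0.0735 0.107 ]
toggle_tip [324. 240.] 0.55 [0.4654 0.05   0.068 ]
switch_pivot [322. 219.] 0.95 [0.4768 0.0541 0.044 ]
```

View pics/w13.png

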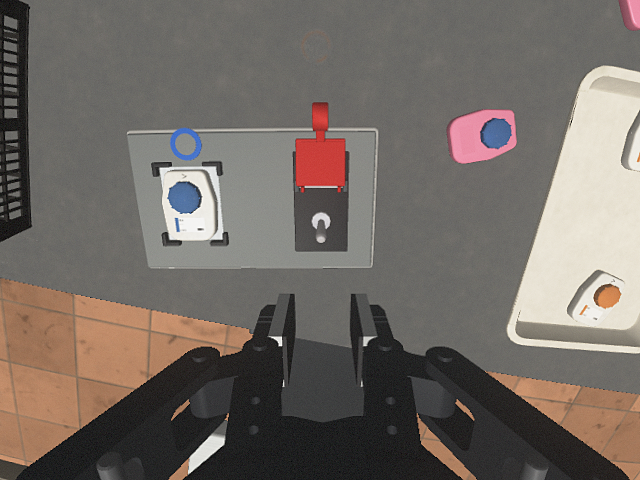

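```bash
python3 - <<'E'
from h import *
go([.441,.047,.231],toolR(.213))
E
```

```text
shift [-0.0009  0.1413 -0.0322] turn [ 0.   -0.01 -0.03] rows 2.9
```

>>> {"method": "arm_command", "body": {"motion": [-0.001, 0.01, -0.015, 0, 0, 0, -0.001, 0.03, -0.032, 0, 0, 0, -0.001, 0.065, -0.032, 0, 0, 0, -0.001, 0.1, -0.032, 0, 0, 0, -0.001, 0.13, -0.032, 0, 0, 0, -0.001, 0.141, -0.032, 0, 0, 0, -0.001, 0.141, -0.032, 0, 0, 0, -0.001, 0.141, -0.032, 0, 0, 0], "fingers": 0}}

```text
clock: 17.3
tool_pos: [0.4414, 0.0472, 0.2324]
orientation: [-0.55, 0.444, -0.444, 0.551]
ft_force: [-0.1, -0.0, -0.3]
gripper_width: 0.0002
```

```bash
python3 - <<'E'
from h import *
c=arm.capture('wrist');im=c['img'];save('w14',im);s=arm.state();print(s['clock'],s['tool_pos'],s['ft_force'].round(2),s['gripper_width'])
for l,z in [('toggle_tip',.068),('switch_pivot',.044)]:
  for r in arm.place_of('wrist',l)[:2]: print(l,np.round(r['position']),round(r['conf'],2),at_z(c,*r['position'],z).round(4))
c=arm.capture('scene');save('s14',cv2.resize(c['img'][220:400,220:440],None,fx=3,fy=3))
E
```

```text
17.35 [0.44158633 0.04716687 0.23283908] [0.31 0.48 0.15] 0.00018164812319001694
toggle_tip [324. 272.] 0.84 [0.4653 0.052  0.068 ]
switch_pivot [325. 230.] 0.76 [0.4765 0.054  0.044 ]
```

View pics/w14.png

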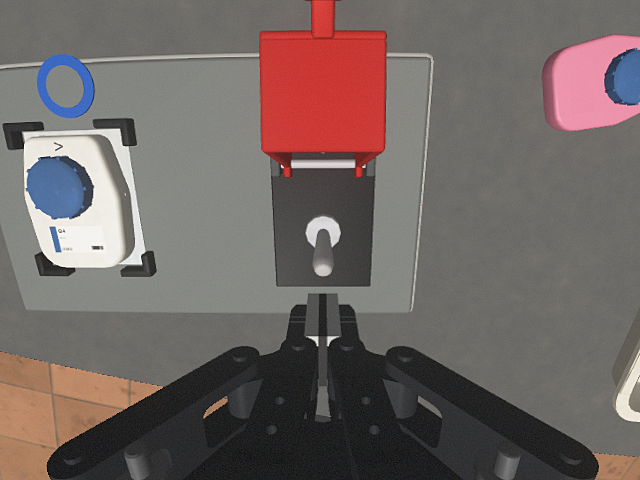

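View pics/s14.png

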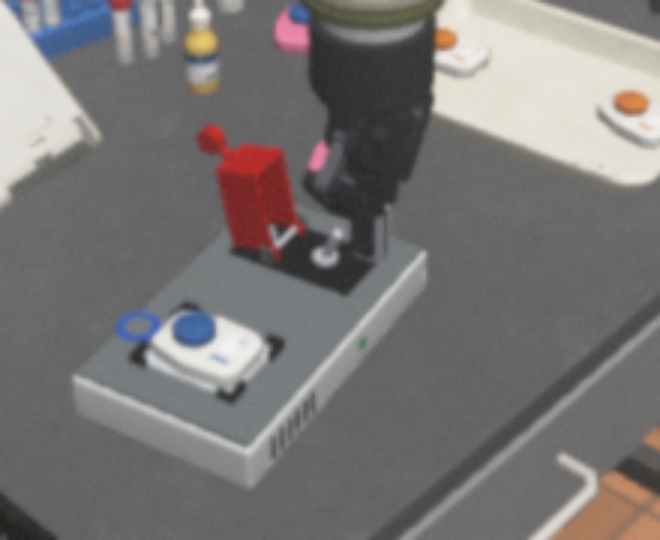

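>>> {"method": "arm_command", "body": {"motion": [0, 0, 0.006, 0, 0, 0, 0, 0, 0.012, 0, 0, 0, 0, 0, 0.016, 0, 0, 0, 0, 0, 0.02, 0, 0, 0, 0, 0, 0.024, 0, 0, 0, 0, 0, 0.027, 0, 0, 0, 0, 0, 0.027, 0, 0, 0, 0, 0, 0.027, 0, 0, 0]}}

```text
clock: 18.3
tool_pos: [0.467, 0.0526, 0.2313]
orientation: [0.55, -0.444, 0.444, -0.55]
ft_force: [-0.9, 0.2, 0.3]
gripper_width: -0.0
```

```bash
python3 - <<'E'
from h import *
c=arm.capture('wrist');im=c['img'];save('w15',cv2.resize(im[130:350,200:450],None,fx=3,fy=2.7));s=arm.state();print(s['clock'],s['tool_pos'],s['ft_force'].round(2),s['gripper_width'])
for l,z in [('toggle_tip',.068),('switch_pivot',.044)]:
  for r in arm.place_of('wrist',l)[:2]: print(l,np.round(r['position']),round(r['conf'],2),at_z(c,*r['position'],z).round(4))
E
```

```text
18.35 [0.46697204 0.05263295 0.23137018] [-1.79 -0.21 -0.76] 0.00010208103957269371
toggle_tip [323. 286.] 0.68 [0.4849 0.0568 0.068 ]
switch_pivot [325. 284.] 0.82 [0.4751 0.0533 0.044 ]
```

View pics/w15.png

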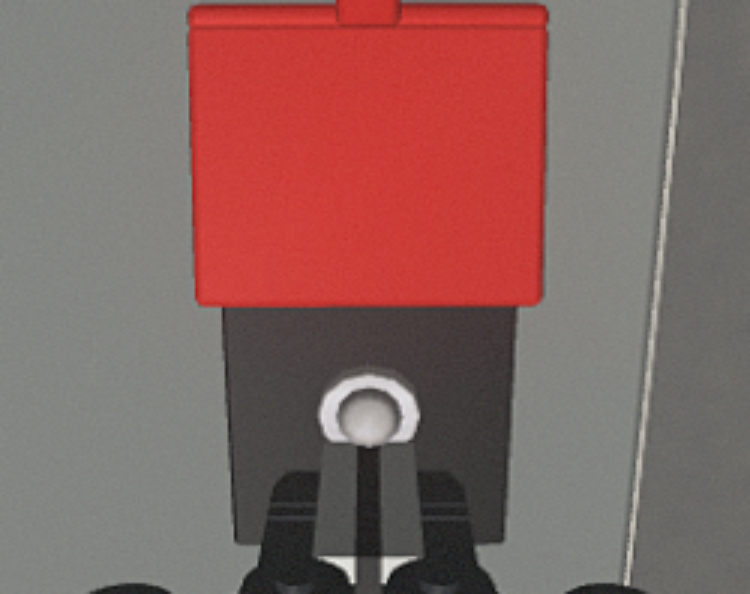

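```bash
python3 - <<'E'
from h import *
go([.560,.0733,.325],toolR(.213))
E
```

```text
shift [-0.0006 -0.0936  0.0953] turn [ 0.   -0.02 -0.  ] rows 2.7
```

>>> {"method": "arm_command", "body": {"motion": [0, -0.002, -0.015, 0, 0, 0, 0, -0.03, -0.03, 0, 0, 0, 0, -0.075, -0.03, 0, 0, 0, 0, -0.11, -0.03, 0, 0, 0, 0, -0.13, -0.02, 0, 0, 0, 0, -0.13, -0.02, 0, 0, 0, 0, -0.13, -0.02, 0, 0, 0], "fingers": 0.3}}

```text
clock: 19.15
tool_pos: [0.4476, 0.0484, 0.3615]
orientation: [-0.55, 0.444, -0.444, 0.551]
ft_force: [-0.7, -0.3, -0.2]
gripper_width: 0.0257
```

```bash
python3 - <<'E'
from h import *
c=arm.capture('wrist');im=c['img'];save('w16',im);s=arm.state();print(s['clock'],s['tool_pos'],s['ft_force'].round(2),s['gripper_width'])
for l,z in [('toggle_tip',.068),('switch_pivot',.044),('cover_hinge',.046),('cover_tab',.107)]:
  for r in arm.place_of('wrist',l)[:2]: print(l,np.round(r['position']),round(r['conf'],2),at_z(c,*r['position'],z).round(4))
go([.560,.0733,.325],toolR(.213))
E
```

```text
19.2 [0.44719608 0.04835962 0.36071942] [-1.11  0.71 -0.41] 0.025788718626948988
toggle_tip [321. 186.] 0.41 [0.4863 0.0582 0.068 ]
switch_pivot [323. 196.] 0.59 [0.4742 0.0542 0.044 ]
cover_hinge [323. 153.] 0.94 [0.5094 0.0613 0.046 ]
cover_hinge [628. 201.] 0.69 [ 0.5291 -0.2079  0.046 ]
cover_tab [322. 154.] 0.57 [0.5122 0.0631 0.107 ]
shift [-0.0006  0.0352  0.1157] turn [ 0.1  -0.02 -0.03] rows 2.4
```

View pics/w16.png

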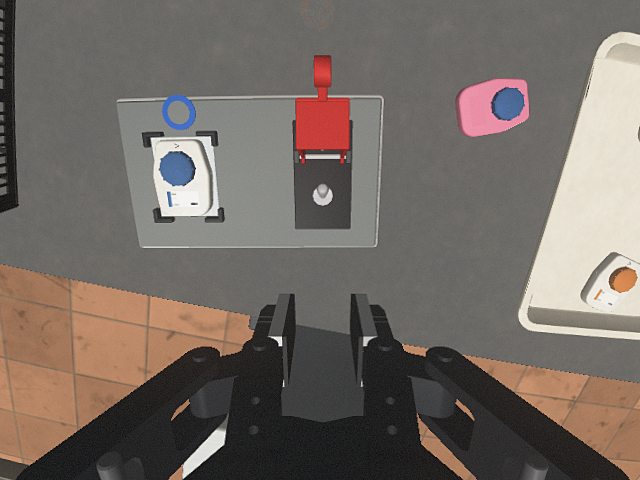

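>>> {"method": "arm_command", "body": {"motion": [0, 0.005, 0.03, 0, 0, 0, 0, 0.012, 0.065, 0, 0, 0, 0, 0.025, 0.1, 0, 0, 0, 0, 0.035, 0.115, 0, 0, 0, 0, 0.035, 0.115, 0, 0, 0, 0, 0.035, 0.115, 0, 0, 0, 0, 0.035, 0.115, 0, 0, 0]}}

```text
clock: 20.1
tool_pos: [0.5593, 0.0726, 0.3268]
orientation: [0.55, -0.444, 0.444, -0.55]
ft_force: [0.5, -0.0, 0.0]
gripper_width: 0.0257
```

```bash
python3 - <<'E'
from h import *
c=arm.capture('wrist');im=c['img'];save('w17',im);s=arm.state();print(s['clock'],s['tool_pos'],s['ft_force'].round(2),s['gripper_width'])
for l,z in [('cover_hinge',.046),('cover_tab',.107)]:
  for r in arm.place_of('wrist',l)[:2]: print(l,np.round(r['position']),round(r['conf'],2),at_z(c,*r['position'],z).round(4))
R0=Ro.from_quat(s['orientation']);P=cloud(c);T=R0.inv().apply(P.reshape(-1,3)-s['tool_pos']).reshape(480,640,3)
hsv=cv2.cvtColor(im,cv2.COLOR_RGB2HSV);rd=((hsv[...,0]<8)|(hsv[...,0]>172))&(hsv[...,1]>110)
q=T[rd&(P[...,2]>.107)];print(len(q),np.percentile(q,[2,50,98],axis=0).round(4).tolist())
E
```

```text
20.15 [0.5593661  0.07254866 0.32710496] [ 0.35  0.71 -0.33] 0.025827968086852296
cover_hinge [323. 337.] 0.63 [0.4763 0.0545 0.046 ]
cover_tab [321. 274.] 0.69 [0.5584 0.0737 0.107 ]
492 [[-0.0052, 0.2108, -0.0065], [-0.0007, 0.213, 0.0028], [0.0045, 0.2195, 0.0083]]
```

View pics/w17.png

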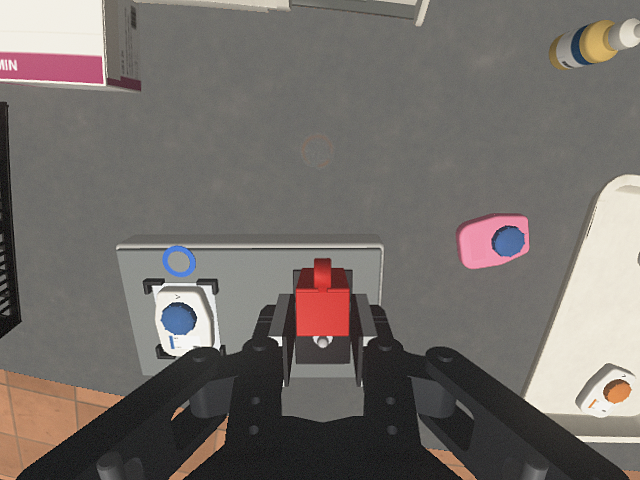

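>>> {"method": "arm_command", "body": {"motion": [0, 0.02, 0.001, 0, 0, 0, 0, 0.04, 0.001, 0, 0, 0, 0, 0.048, 0.001, 0, 0, 0, 0, 0.05, 0.001, 0, 0, 0, 0, 0.05, 0.001, 0, 0, 0, 0, 0.05, 0.001, 0, 0, 0]}}

```text
clock: 20.85
tool_pos: [0.5612, 0.073, 0.2776]
orientation: [-0.55, 0.444, -0.445, 0.551]
ft_force: [0.5, -0.1, 0.3]
gripper_width: 0.0257
```

>>> {"method": "arm_command", "body": {"motion": [0, 0, 0, 0, 0, 0, 0, 0, 0, 0, 0, 0, 0, 0, 0, 0, 0, 0, 0, 0, 0, 0, 0, 0, 0, 0, 0, 0, 0, 0], "fingers": 0, "newtons": 20}}

```text
clock: 21.35
tool_pos: [0.5613, 0.0731, 0.2773]
orientation: [-0.55, 0.444, -0.444, 0.551]
ft_force: [-0.0, -0.5, 6.2]
gripper_width: 0.0088
```

```bash
python3 - <<'E'
from h import *
c=arm.capture('wrist');save('w18',c['img']);s=arm.state();print(s['clock'],s['tool_pos'],s['ft_force'].round(2),s['gripper_width'])
f=lambda th:np.array([-70*np.cos(th)+42*np.sin(th),70*np.sin(th)+42*np.cos(th)])/1000
for th in np.arange(1.75,-.01,-.1):
    p=f(th)-f(1.75);q=f(th)-f(.85);print(round(th,2),'dy',-p[1].round(4),'dz',p[0].round(4),'| from .85',-q[1].round(4),q[0].round(4))
E
```

```text
21.4 [0.56127377 0.07302972 0.27729925] [-0.08  0.42  5.45] 0.008973783941704512
1.75 dy -0.0 dz 0.0 | from .85 0.0189 0.0684
1.65 dy -0.0051 dz -0.0064 | from .85 0.0139 0.0621
1.55 dy -0.0095 dz -0.0133 | from .85 0.0095 0.0552
1.45 dy -0.0132 dz -0.0205 | from .85 0.0058 0.0479
1.35 dy -0.0161 dz -0.0282 | from .85 0.0028 0.0403
1.25 dy -0.0183 dz -0.036 | from .85 0.0006 0.0324
1.15 dy -0.0197 dz -0.0441 | from .85 -0.0007 0.0244
1.05 dy -0.0202 dz -0.0522 | from .85 -0.0013 0.0162
0.95 dy -0.02 dz -0.0604 | from .85 -0.0011 0.0081
0.85 dy -0.0189 dz -0.0684 | from .85 -0.0 -0.0
0.75 dy -0.0171 dz -0.0764 | from .85 0.0019 -0.0079
0.65 dy -0.0144 dz -0.0841 | from .85 0.0045 -0.0157
0.55 dy -0.011 dz -0.0915 | from .85 0.0079 -0.0231
0.45 dy -0.0069 dz -0.0986 | from .85 0.012 -0.0301
0.35 dy -0.0021 dz -0.1052 | from .85 0.0169 -0.0367
0.25 dy 0.0034 dz -0.1112 | from .85 0.0223 -0.0428
0.15 dy 0.0094 dz -0.1167 | from .85 0.0283 -0.0483
0.05 dy 0.0159 dz -0.1216 | from .85 0.0349 -0.0532
```

View pics/w18.png

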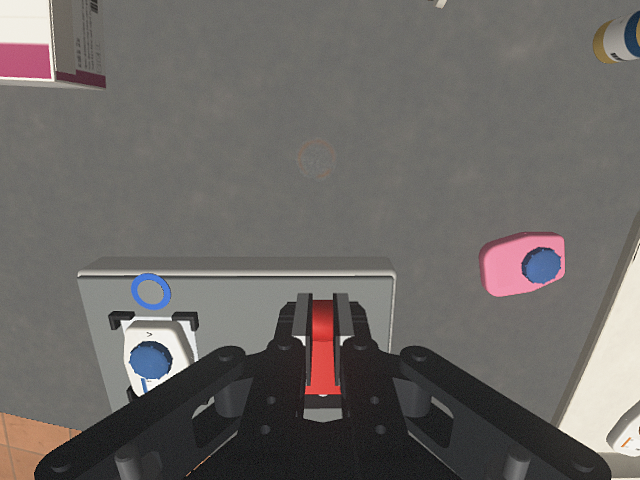

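Tab pinched (9 mm). Now I bring it back over, in two calls.

>>> {"method": "arm_command", "body": {"motion": [0, -0.0051, -0.0064, 0, 0, 0, 0, -0.0095, -0.0133, 0, 0, 0, 0, -0.0132, -0.0205, 0, 0, 0, 0, -0.0161, -0.0282, 0, 0, 0, 0, -0.0183, -0.036, 0, 0, 0, 0, -0.0197, -0.0441, 0, 0, 0, 0, -0.0202, -0.0522, 0, 0, 0, 0, -0.02, -0.0604, 0, 0, 0, 0, -0.0189, -0.0684, 0, 0, 0, 0, -0.0189, -0.0684, 0, 0, 0]}}

```text
clock: 22.4
tool_pos: [0.4932, 0.0583, 0.2961]
orientation: [-0.55, 0.444, -0.445, 0.55]
ft_force: [0.9, 1.0, 6.0]
gripper_width: 0.0089
```

>>> {"method": "arm_command", "body": {"motion": [0, 0.0019, -0.0079, 0, 0, 0, 0, 0.0045, -0.0157, 0, 0, 0, 0, 0.0079, -0.0231, 0, 0, 0, 0, 0.012, -0.0301, 0, 0, 0, 0, 0.0169, -0.0367, 0, 0, 0, 0, 0.0223, -0.0428, 0, 0, 0, 0, 0.0283, -0.0483, 0, 0, 0, 0, 0.0349, -0.0532, 0, 0, 0, 0, 0.0378, -0.0553, 0, 0, 0, 0, 0.0378, -0.0553, 0, 0, 0]}}

```text
clock: 23.4
tool_pos: [0.4378, 0.0462, 0.2565]
orientation: [0.552, -0.445, 0.443, -0.549]
ft_force: [-6.5, -1.7, 7.1]
gripper_width: 0.0091
```

```bash
python3 - <<'E'
from h import *
c=arm.capture('wrist');save('w19',c['img']);s=arm.state();print(s['clock'],s['tool_pos'],s['ft_force'].round(2),s['gripper_width'])
E
```

```text
23.45 [0.43793963 0.04622467 0.25664093] [-6.43 -1.27  6.92] 0.009326961835082208
```

View pics/w19.png

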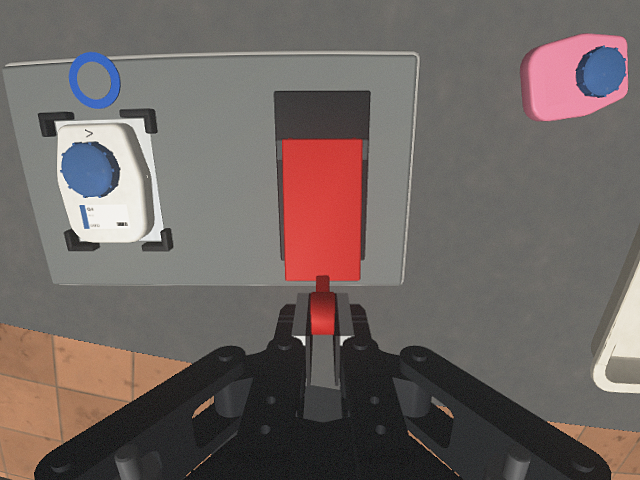

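>>> {"method": "arm_command", "body": {"motion": [0, 0, 0, 0, 0, 0, 0, 0, 0, 0, 0, 0, 0, 0, 0, 0, 0, 0, 0, 0, 0, 0, 0, 0, 0, -0.01, 0, 0, 0, 0, 0, -0.04, 0, 0, 0, 0, 0, -0.08, 0, 0, 0, 0, 0, -0.1, 0, 0, 0, 0, 0, -0.1, 0, 0, 0, 0, 0, -0.1, 0, 0, 0, 0], "fingers": 0.35}}

```text
clock: 24.45
tool_pos: [0.44, 0.0469, 0.3581]
orientation: [-0.55, 0.444, -0.444, 0.551]
ft_force: [0.6, -0.1, -0.1]
gripper_width: 0.0297
```

```bash
python3 - <<'E'
from h import *
c=arm.capture('wrist');im=c['img'];save('w20',im);s=arm.state();print(s['clock'],s['tool_pos'],s['ft_force'].round(2),s['gripper_width'])
P=cloud(c);N=np.array([.4660,.1701,0]);xa=np.array([np.cos(.213),np.sin(.213),0]);ya=np.array([-xa[1],xa[0],0])
W=np.stack([(P-N)@xa,(P-N)@ya,P[...,2]],-1)
m=(np.abs(W[...,1]+.1145)<.014)&(W[...,0]>-.037)&(W[...,0]<.015)&(W[...,2]>.06)
q=W[m];print('cover plane',np.polyfit(q[:,0],q[:,2],1),len(q),np.median(q[:,2]))
m=(np.abs(W[...,0])<.04)&(np.abs(W[...,1])<.035)&(W[...,2]>.0485)&(W[...,2]<.058)
q=P[m];print(cv2.minAreaRect(q[:,:2].astype(np.float32)),np.median(q[:,2]))
for l,z in [('cover_tab',.088),('blue_cartridge_center',.0505)]:
  for r in arm.place_of('wrist',l)[:2]: print(l,np.round(r['position']),round(r['conf'],2),at_z(c,*r['position'],z).round(4))
c=arm.capture('scene');save('s20',cv2.resize(c['img'][180:400,220:500],None,fx=2.7,fy=2.7))
c=arm.capture('top');im=c['img'];hsv=cv2.cvtColor(im,cv2.COLOR_RGB2HSV)
for n,(cu,cv_) in dict(oa=(409,226),ob=(420,300)).items():
    m=np.zeros((480,640),bool);m[cv_-15:cv_+15,cu-15:cu+15]=1
    o=m&(hsv[...,0]<18)&(hsv[...,1]>130);v,u=np.nonzero(o);print(n,u.mean(),v.mean())
E
```

```text
24.5 [0.43972539 0.04673214 0.35724596] [ 0.1  -0.26 -0.24] 0.029947794114733087
cover plane [-4.83716615  0.07567479] 6311 0.26074278846487875
((0.46574515104293823, 0.16975897550582886), (0.06164538860321045, 0.04639315977692604), 12.568896293640137) 0.05116629726683262
cover_tab [324. 247.] 0.55 [0.4389 0.0458 0.088 ]
blue_cartridge_center [497.  97.] 0.88 [ 0.5717 -0.0597  0.0505]
blue_cartridge_center [179. 172.] 0.78 [0.4644 0.1694 0.0505]
oa 408.953125 225.765625
ob 420.3857142857143 299.1714285714286
```

View pics/w20.png

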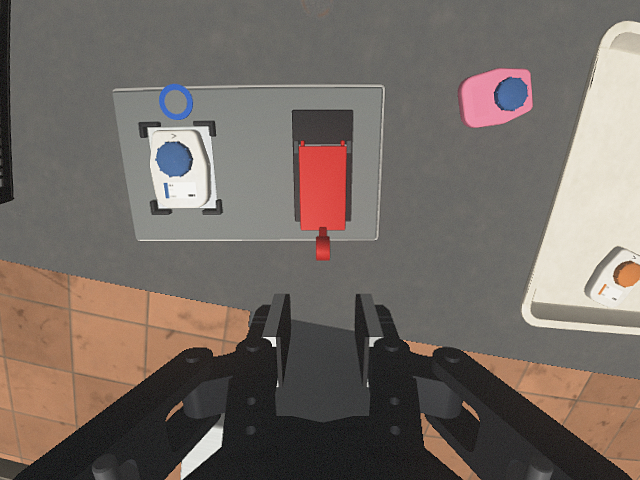

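View pics/s20.png

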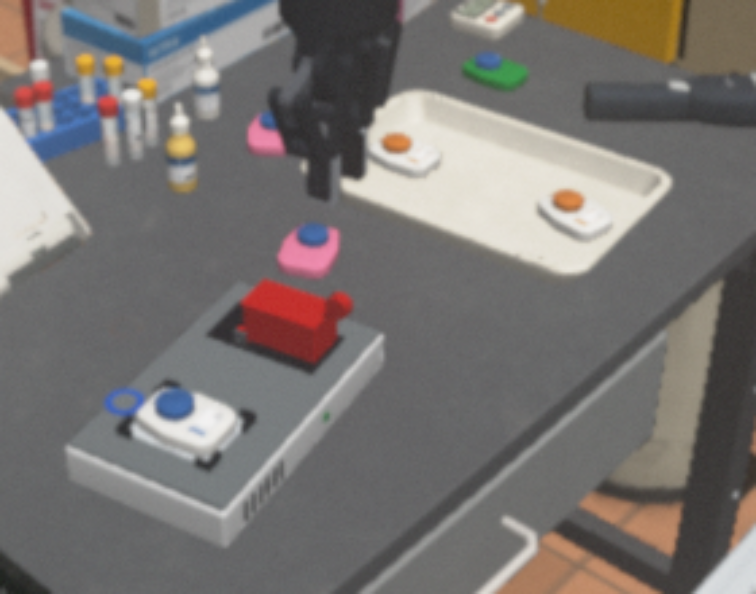

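```bash
python3 - <<'E'
from h import *
c=arm.capture('wrist');im=c['img']
P=cloud(c);N=np.array([.4660,.1701,0]);xa=np.array([np.cos(.213),np.sin(.213),0]);ya=np.array([-xa[1],xa[0],0])
W=np.stack([(P-N)@xa,(P-N)@ya,P[...,2]],-1)
m=(np.abs(W[...,1]+.1145)<.012)&(W[...,0]>-.035)&(W[...,0]<.01)&(W[...,2]>.06)&(W[...,2]<.1)
q=W[m];print('cover plane',np.polyfit(q[:,0],q[:,2],1),len(q),np.median(q[:,2]))
d=(np.abs(W[...,1]+.06)<.02)&(np.abs(W[...,0])<.04)&(W[...,2]>.03)&(W[...,2]<.05);q=W[d];print('deck',np.polyfit(q[:,0],q[:,2],1),np.median(q[:,2]))
E
```

```text
cover plane [-0.0021902   0.07516731] 2049 0.07521117919020597
deck [0.00036145 0.03914182] 0.039143771577282716
```

```bash
python3 -c "
from plant import arm
print(arm.job_done(),arm.state()['clock'])"
```

```text
the job is handed in; nothing more can be done
the job is handed in; nothing more can be done
```

The job is done and handed in, in the required order, with the robot's clock at about 24.5 s of the 70 s allowed.

**What I did:**
- I took the white-bodied, blue-capped cartridge from the middle of the tray. I laid it in the nest with its cap end away from the robot and released it.
- I pinched the cover's tab and lifted the cover open, then pushed the toggle over to the far side with closed fingers.
- I pinched the tab again, brought the cover back shut, let go and moved the gripper clear.

**Last checks:**
- **Cartridge:** its centre measures within about 0.5 mm of the nest's centre and its turn matches within about 0.4°. Its top is at 51 mm, so it lies flat on the plate.
- **Cover:** its top is level to about 0.002 rad and 76 mm above the table, which is the shut height.
- **Toggle:** with the cover still open, its tip was seen about 10 mm beyond the pivot, so it was on. It can't be seen now that the cover is shut.
- **Orange cartridges:** both caps are at exactly the same pixels in the top view as at the start.
- **Bottle and carton:** I did not measure these again. The arm never went near them, and the bottle looks undisturbed in the last picture that shows it.

**Disagreements:** the top camera put the nest about 2–3 mm from where the wrist camera did. I went with the wrist camera, and the fit confirmed it. The fingertips also reached about 5 mm further than my depth estimate, so they touched the tray floor lightly (about 7 N) before I raised them and gripped.

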